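Check the balance and weigh in the toppled sample bottles

ROBOT

A 7-joint arm with a two-finger parallel gripper is mounted at the origin on the work surface. World frame = base frame: x ahead of the robot, y to its left, z up, the work surface at z = 0. Lengths are in m, angles in rad, forces in N, time in s.
With the tool pointing down it reaches from about 0.35 to 0.9 m from the base axis. Payload 19.9 kg.
Tool frame: the origin (TCP) lies between the finger pads; the fingertips stand 14 mm ahead of it and the grasp point (between the pads) lies 5 mm behind it; z points along the fingers, y is the line along which they close (so a half turn about z gives the same grasp; the last joint's range is limited). The gripper opens to 85 mm and grips with 20 to 120 N. Pads are 22 mm wide; open, the fingers measure 114 mm over their backs; the gripper's body (76 mm by 85 mm) begins 54 mm behind the grasp point. The pads swing forward as they close: fully open they stand 13 mm farther back than shut.
Start: joints at [-1.286, 0.417, -0.01, 1.614, 0.005, 1.111, -0.053], TCP at [0.2, 0.592, 0.245] pointing down, gripper open.
Joint ranges: [-2.81, 2.81], [-0.39, 2.02], [-1.27, 1.25], [0.06, 2.57], [-1.19, 4.33], [0.19, 2], [-2.82, 2.82]. Speed limits (rad/s): [1.89, 1.89, 2.39, 2.39, 3.01, 3.01, 3.01].

INTERFACE

Orientations are given as a unit quaternion [x, y, z, w].
In Python, from plant import env gives the robot as it stands.
- The arm moves only by the tool move_arm, never from a script. Its argument "increments" is a list that holds one entry, the list of rows, each a list of 5 numbers: the shift along the tool's x, y, z in units of 0.6 m (1.0 is 0.6 m), then the turn about the tool's z in units of 45 degrees (1.0 is 45 degrees), then the opening, from 0 (shut) to 1 (fully open). A call has 1 to 20 rows; each row is the pose to reach, as a shift and turn from the pose commanded when the call began, along the tool's axes at that moment; what a row does not reach only later rows make up. A row lasts 1/12 s, in which the tool goes at most 41.7 mm and 7.16 degrees, less where a joint would pass 70% of its speed; a pose out of reach is approached as far as the arm can. A call with a number of a shift or a turn outside -1 to 1 is refused whole. A call with a gripper value outside its range is refused whole. The fingers move at their own pace and stop on an object; "grip_force" is the grip in N (left out, the last holds). Time passes only in rows, so rows that repeat a pose let the fingers close. It gives the time, the measured TCP pose, the force, the opening and the grip force at its end, in the units of the state.
- env.get_obs(): the state, without advancing time (a new reading comes with each control period).
- env.read_camera(name): name is "side" or "top" or "wrist"; returns (picture, depth): 384x512x3 uint8, red, green, blue; 384x512 float32, m along the optical axis (not along the pixel's ray), 0 where there is no reading.
- env.camera_params(name): a dict with "mtx" (3x3 intrinsics, pixels), "eye" and "orientation" of the camera in the world. Camera axes: x right, y down, z forward; pixel columns grow to the right and rows downward; lengths in m; the calibration is good to about 2 mm. The wrist camera is an equidistant fisheye: a pixel r from the principal point sees the ray r / f radians off the axis. A picture is of the moment at which its call begins: read the wrist's pose just before it. camera_params takes no time and is no camera call; for the wrist camera it gives the pose at the moment of the call.
- env.sign_off(): hands the job in; it is judged then, once.
The state is a dict: "time": time; "joints": joint angles; "joint_vel": joint speeds; "joint_efforts": joint torques, N m; "ee_pos": TCP position; "orientation": TCP orientation; "ft_force": force on the tool from outside, world axes, zero at the start; "torque": the same for the moment, N m; "width": finger opening in m; "grip_force": force on a finger pad.
Only numpy, scipy, OpenCV 4.12 (cv2) and the standard library are available. Lean on these libraries where they do the work, as an engineer would, in place of code of your own. Each camera call takes 0.05 s, during which the arm holds its last target. There are 200 camera calls.

TASK

Someone knocked over the square sample bottles (two or three of them) beside the balance. First check the balance: stand the check weight centred on the pan, let go until it has settled for a good second, and put it back upright in its wooden case. Then weigh the bottles one at a time, smallest first, each stood upright and centred on the pan, let go and left still for a good second, and finish with all of them standing upright inside the steel tray and the pan empty; do not drive the pan down to its stop, and leave the other things on the bench where they are.

Things in the scene. Friction and masses are not known exactly. Their poses are not given: they have to be found in the camera images.
- pan_center (a point): Centre of the upper face of the balance's flat round steel pan (120 mm across), z up; moves with the pan; 74 mm above the table when empty. White housing below it, about 215 x 170 mm, top 50 mm high; a sloped dial, up to 85 mm high, stands 80 to 150 mm from the pan's centre along -x (robot side). The housing is fixed, on the left in some starts, on the right in others.
- pan (a joint): How far the sprung pan is pressed down, in m: 0 when empty, stop at 0.014. It sinks 1 mm for each 0.6 N, so about 8 mm (0.0082) under the check weight and 1.5 to 7 mm under a bottle; it is damped and settles in about 0.3 s. The dial pointer turns with it.
- tray_in (a point): Centre of the inner floor of the low steel sample tray, z up; inner floor 236 mm along its x and 176 mm along its y, 2 mm above the table; rim 14 mm above the table. Fixed. It is on the other side of the table from the balance.
- case_in (a point): Centre of the inner floor of the check weight's small open wooden case, z up: inside 66 x 66 mm, floor 4 mm above the table, walls 4 mm thick, their top 20 mm above the table. Fixed, near the robot in the middle.
- check_weight: Steel check weight, 500 g: upright cylinder 39 mm across and 50 mm high with a lifting knob above it (knob 22 mm across, from 57 to 70 mm above the underside, on a 14 mm neck). Origin at the centre of its underside, z up through the knob. At the start it stands in its case.
- bottle_small: The small square amber-glass bottle, closed: 38 x 38 mm, 82 mm tall with its round black cap (28 mm across, the top 20 mm); shoulder slopes in from 47 mm up. About 110 g (25 % either way), balanced near mid-length. Origin: centre of the base; z from base to cap; x, y square to the flat sides. Starts lying on a flat side, cap roughly towards the robot, or absent.
- bottle_medium: The medium square amber-glass bottle, closed: 46 x 46 mm, 104 mm tall with its round black cap (33 mm across, the top 20 mm); shoulder slopes in from 66 mm up. About 200 g (25 % either way), balanced near mid-length. Origin: centre of the base; z from base to cap; x, y square to the flat sides. Starts lying on a flat side, cap roughly towards the robot, or absent.
- bottle_large: The large square amber-glass bottle, closed: 56 x 56 mm, 130 mm tall with its round black cap (38 mm across, the top 20 mm); shoulder slopes in from 89 mm up. About 360 g (25 % either way), balanced near mid-length. Origin: centre of the base; z from base to cap; x, y square to the flat sides. Starts lying on a flat side, cap roughly towards the robot, or absent.
- petri_near: Small covered petri dish, 58 mm across, 16 mm high, among the bottles. Not part of the job: to be left where it is.
- petri_far: Larger covered petri dish, 90 mm across, 16 mm high, at the far side. Not part of the job: to be left where it is.
- loupe: Black hand loupe standing on end, 38 mm across, 28 mm high. Not part of the job: to be left where it is.
- scoop: Steel spoon 150 mm long, lying flat. Not part of the job: to be left where it is.
- marker: Grey marker pen 135 mm long, lying flat. Not part of the job: to be left where it is.
- tape: Roll of white tape 68 mm across, 19 mm high. Not part of the job: to be left where it is.
- tally: Round steel hand tally counter 44 mm across, 27 mm high. Not part of the job: to be left where it is.
There are look-alikes about, which are no part of the job. Leave any blue, purple or yellow look-alike of the bottle_medium alone.

How it is judged:
By the outcome, as a careful person would: the job done as asked, in the order asked, and still so for the second after the job is handed in, with the robot touching nothing.
Of bottle_small, bottle_medium, bottle_large only 2 to 3 are there at a start; the rules pass over those that are not, and their reading is None.
At some moment in a run one of bottle_small, bottle_medium, bottle_large may be knocked a few centimetres aside while the robot is not near it.
It also fails if it takes over 210 s, if anything falls off the work surface, if the arm or the gripper's body presses on something with over 40 N, if the wrist force passes 120 N, or if a joint passes its speed limit or range.

## Working session

There is one attempt and no reset: what is moved stays moved. The work goes in short steps, Python scripts to look and compute and a tool call to move; the robot and the scene stay as the last step left them, time stands still between calls to the robot, and variables do not carry over. Pictures are saved under pics/ and viewed, at most 14 in all, crops included, and the job is handed in when it is done.

Besides the shell and the picture viewer there is one more tool, called by a JSON object that holds its "op" and its "data". move_arm: Moves the arm, as the interface text tells. Its arguments: {"type":"object","properties":{"increments":{"type":"array","items":{"type":"array","items":{"type":"array","items":{"type":"number"}}}},"grip_force":{"type":"number"}},"required":["increments"]}

```bash
mkdir -p pics; ls
cat > h.py <<'E'
import numpy as np, cv2
from scipy.spatial.transform import Rotation as R
from plant import env
def cam(n):
    p=env.camera_params(n); o=np.array(p["orientation"],float)
    M=R.from_quat(o).as_matrix() if o.size==4 else o.reshape(3,3)
    return np.array(p["mtx"]),np.array(p["eye"]),M
def cloud(n):
    K,e,M=cam(n); im,d=env.read_camera(n)
    v,u=np.mgrid[:384,:512]
    P=np.stack([(u-K[0,2])/K[0,0]*d,(v-K[1,2])/K[1,1]*d,d],-1)@M.T+e
    P[d==0]=np.nan
    return im,d,P
def save(n,im): cv2.imwrite("pics/"+n,im[...,::-1])
E
python3 - <<'E'
from h import *
for n in("top","side"):
    im,d,P=cloud(n); np.savez(n+"0",im=im,d=d,P=P); save(n+"0.png",cv2.resize(im,(800,600),interpolation=cv2.INTER_CUBIC))
    print(n,cam(n))
o=env.get_obs();print(o)
E
```

```text
pics
top (array([[455.53626549,   0.        , 254.01040463],
       [  0.        , 455.53626549, 185.20189187],
       [  0.        ,   0.        ,   1.        ]]), array([ 0.50590001, -0.04434853,  1.26667748]), array([[ 0.02031682, -0.99759578,  0.0662562 ],
       [-0.99978614, -0.02052788, -0.0025061 ],
       [ 0.00386017, -0.06619112, -0.9977995 ]]))
side (array([[371.55621119,   0.        , 257.18375969],
       [  0.        , 371.55621119, 196.3214893 ],
       [  0.        ,   0.        ,   1.        ]]), array([0.55692545, 0.55874471, 0.86390762]), array([[-0.9994643 , -0.02656748,  0.01911234],
       [-0.03269787,  0.7855978 , -0.61787292],
       [ 0.00140071, -0.61816686, -0.78604566]]))
{'time': 0.1, 'joints': array([-1.28648347,  0.417924  , -0.01030391,  1.61413887,  0.00469208,
        1.11071239, -0.05300276]), 'joint_vel': array([-0.00016054, -0.00046393, -0.00084979, -0.00093128, -0.00158707,
       -0.00072103,  0.00044955]), 'joint_efforts': array([ 1.69085513e-03, -8.65813351e+01,  6.80670664e-01, -4.35634625e+01,
        1.92196970e-02,  4.85248805e-03, -1.23400955e-05]), 'ee_pos': array([0.19995423, 0.59181861, 0.24470629]), 'orientation': array([ 1.62185505e-01,  9.86760116e-01, -5.76878826e-04, -5.36829325e-05]), 'ft_force': array([-0.25925811, -0.2512397 ,  0.04596703]), 'torque': array([ 0.01020758,  0.02306764, -0.02455077]), 'grip_force': 0.0, 'width': 0.08572105645150907}
```

View pics/top0.png

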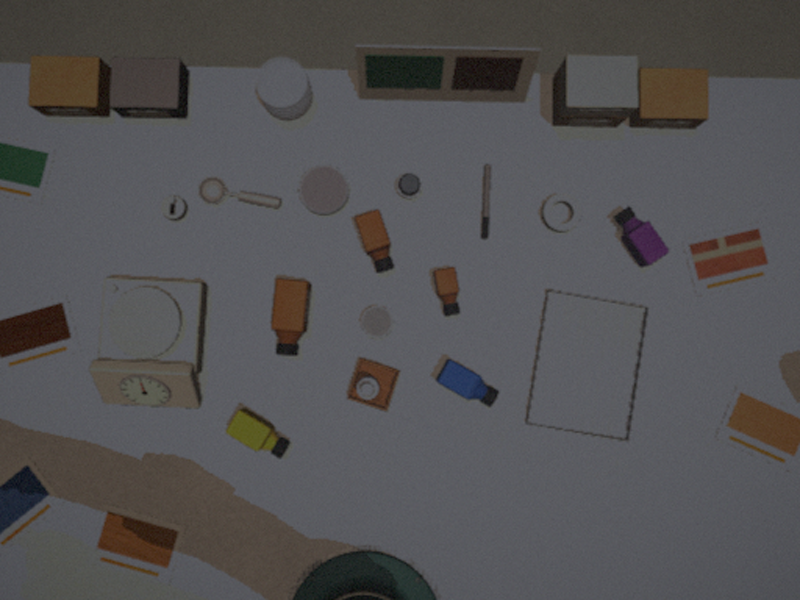

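View pics/side0.png

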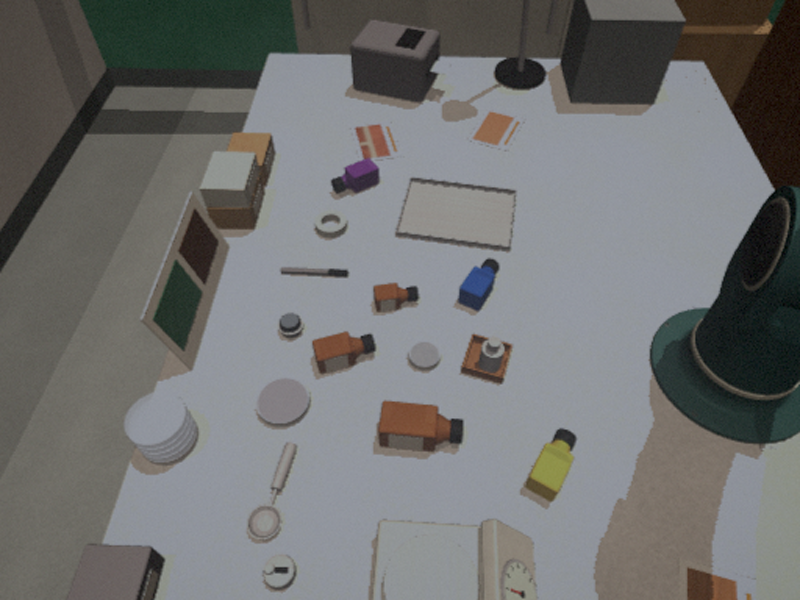

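Top view: balance at the left (pan ~(147,322) in the 800-px picture), tray at the right (corners (547,291),(647,308),(628,438),(527,423)), and case with weight at (373,384). All three bottles lie cap towards the robot: small ~(447,290), medium ~(376,240), large ~(290,315). The side view agrees.

```bash
cat >> h.py <<'E'
def bottles(im,P,cols=None):
    """orange/amber blobs: bottle body + cap; returns robust rectangles in xy from cloud"""
    hsv=cv2.cvtColor(im,cv2.COLOR_RGB2HSV)
    m=((hsv[...,0]<16)&(hsv[...,1]>90)&(P[...,2]>0.025)&(P[...,2]<.2)).astype(np.uint8)
    n,l,s,c=cv2.connectedComponentsWithStats(m)
    out=[]
    for i in range(1,n):
        if s[i,4]<60: continue
        Q=P[l==i]
        if not(.3<np.nanmedian(Q[:,0])<.9 and -.5<np.nanmedian(Q[:,1])<.6): continue
        r=cv2.minAreaRect(Q[:,:2].astype(np.float32)*1000)
        out.append((c[i].round(),s[i,4],np.round(r[0],1),np.round(r[1],1),round(r[2],1),np.round(np.nanpercentile(Q[:,2],[50,95])*1000,1)))
    return out
E
python3 - <<'E'
from h import *
for n in("top","side"):
    z=np.load(n+"0.npz");im,P=z["im"],z["P"]
    print(n)
    for b in bottles(im,P):print(*b)
    # table z check
    print("table",np.nanmedian(P[250:270,250:290,2]) if n=="top" else np.nanmedian(P[190:200,300:310,2]))
    # pan: points 70-80mm near
    q=P.reshape(-1,3);q=q[~np.isnan(q[:,0])]
    s=q[(abs(q[:,2]-.074)<.006)&(q[:,1]>.3)&(q[:,1]<.75)&(q[:,0]>.3)&(q[:,0]<.75)]
    print("pan",len(s),np.percentile(s[:,:2],[2,50,98],axis=0).round(4).tolist(),np.median(s[:,2]))
    (c,r)=cv2.minEnclosingCircle(s[:,:2].astype(np.float32));print(c,r)
    # weight
    s=q[(abs(q[:,0]-.42)<.1)&(abs(q[:,1])<.1)&(q[:,2]>.066)&(q[:,2]<.09)]
    print("knob",len(s),s.mean(0) if len(s) else 0,s.max(0)if len(s) else 0)
    for (u,v) in ([(367,386),(547,291),(647,308),(628,438),(527,423),(365,359),(398,373),(386,408),(350,396),(375,320),(147,322)] if n=="top" else [(493,346),(411,181),(516,187),(511,246),(399,236),(478,338),(511,345),(505,380),(463,370)]):
        print((u,v),P[int(v/1.5625),int(u/1.5625)].round(4))
# side-pixels
z=np.load("top0.npz");save("crop.png",cv2.convertScaleAbs(cv2.resize(z["im"][160:280,30:350],(800,300),interpolation=cv2.INTER_CUBIC),alpha=1.8))
E
```

```text
top
[239. 150.] 455 [680.6  -5.3] [82.5 43.4] 20.6 [43.7 48.2]
[286. 182.] 257 [ 596.4 -133.7] [60.9 34.7] 12.0 [36.2 40.8]
[185. 198.] 785 [546.  135.6] [ 55.8 109.7] 85.6 [54.2 58.2]
table -0.000815030376304815
pan 2197 [[0.4268, 0.3141], [0.5041, 0.3751], [0.5739, 0.4456]] 0.07290581306476396
(0.48604464530944824, 0.3776529133319855) 0.09528584778308868
knob 54 [ 0.41831412 -0.00176603  0.07208924] [0.42821679 0.00926433 0.0811256 ]
(367, 386) [0.4229 0.0015 0.0723]
(547, 291) [ 0.5931 -0.3147  0.0025]
(647, 308) [ 0.5659 -0.4912  0.0074]
(628, 438) [ 0.3371 -0.4569  0.0012]
(527, 423) [ 0.361  -0.2802  0.0033]
(365, 359) [ 0.4672  0.0083 -0.0029]
(398, 373) [ 0.4444 -0.0504  0.015 ]
(386, 408) [ 0.3823 -0.0327  0.0206]
(350, 396) [0.402  0.0306 0.0135]
(375, 320) [ 0.5365 -0.0101  0.0145]
(147, 322) [0.5221 0.3703 0.0715]
side
[249. 187.] 176 [ 599.3 -128.5] [59.3 36.9] 6.9 [36.  38.8]
[215. 221.] 391 [ 6.835e+02 -5.000e-01] [82.5 46.2] 19.0 [44.6 47. ]
[264. 269.] 865 [548.8 141.2] [ 55.4 108.9] 85.4 [54.8 57.4]
table 0.014643000408419482
pan 2726 [[0.4299, 0.3096], [0.5105, 0.3636], [0.5791, 0.3959]] 0.07375176993338362
(0.5054715871810913, 0.349811315536499) 0.08987470716238022
knob 52 [0.42111992 0.00612066 0.07224077] [0.43159251 0.01584021 0.07594987]
(493, 346) [0.4249 0.0134 0.0738]
(411, 181) [ 0.5692 -0.4881  0.002 ]
(516, 187) [ 0.3312 -0.4796 -0.0023]
(511, 246) [ 0.3607 -0.2776  0.0119]
(399, 236) [ 0.5914 -0.3122 -0.0036]
(478, 338) [ 0.4418 -0.0437  0.0144]
(511, 345) [ 0.3822 -0.0298  0.0178]
(505, 380) [ 0.3949  0.0312 -0.0038]
(463, 370) [0.469  0.0227 0.0141]
```

View pics/crop.png

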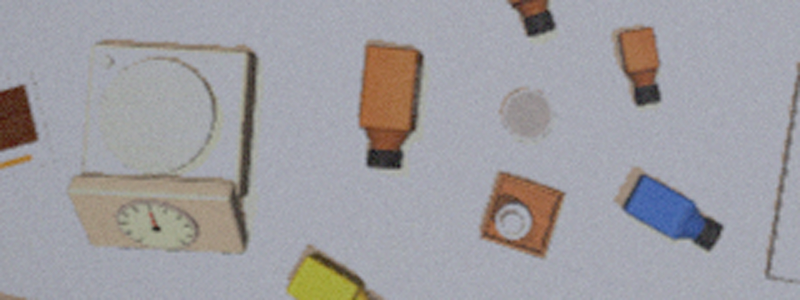

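Crop: pan circle spans columns 100–215, rows 57–172 (centre → x≈0.522, y≈0.374, z≈0.073). The weight's knob is at (513,217), off-centre in the case. The two cameras differ by ~5 mm in y, so I'll refine with the wrist camera.

```bash
cat >> h.py <<'E'
def go(x,y,z,yaw=None):
    """increments to put TCP at x,y,z with closing axis (tool y) at yaw deg (mod 180)"""
    o=env.get_obs(); M=R.from_quat(o["orientation"]).as_matrix()
    d=M.T@(np.array([x,y,z])-o["ee_pos"]); t=0
    if yaw is not None:
        cur=np.degrees(np.arctan2(M[1,1],M[0,1])); t=-((yaw-cur+90)%180-90)  # tool z is down
    print("inc",(d/.6).round(4),"turn",round(t/45,3),"rows",int(np.ceil(max(np.linalg.norm(d)/.0417,abs(t)/7.16))),
      "| pos",o["ee_pos"].round(4),"yaw",np.degrees(np.arctan2(M[1,1],M[0,1])).round(1),"t",round(o["time"],2),"w",round(o["width"],4),"F",o["ft_force"].round(1),"j7",o["joints"][6].round(2))
def wray(u,v):
    K,e,M=cam("wrist"); a=np.array([(u-K[0,2])/K[0,0],(v-K[1,2])/K[1,1]]); r=np.hypot(*a)
    return e,M@np.array([*(np.sin(r)*a/max(r,1e-9)),np.cos(r)])
def wpt(u,v,z):
    e,d=wray(u,v); return e+d*(z-e[2])/d[2]
def wcloud():
    K,e,M=cam("wrist"); im,d=env.read_camera("wrist"); v,u=np.mgrid[:384,:512]
    a=np.stack([(u-K[0,2])/K[0,0],(v-K[1,2])/K[1,1]],-1); r=np.linalg.norm(a,axis=-1)
    P=np.concatenate([a*(np.tan(np.minimum(r,1.45))/np.maximum(r,1e-9))[...,None]*d[...,None],d[...,None]],-1)@M.T+e
    P[d==0]=np.nan
    return im,d,P
E
python3 -c "
from h import *
go(.42,.003,.245)"
```

```text
inc [-6.616e-01 -8.124e-01  5.000e-04] turn 0.0 rows 16 | pos [0.2    0.5918 0.2447] yaw 71.3 t 0.1 w 0.0857 F [-0.3 -0.3  0. ] j7 -0.05
```

{"op": "move_arm", "data": {"increments": [[[-0.66,-0.812,0,0,1],[-0.66,-0.812,0,0,1],[-0.66,-0.812,0,0,1],[-0.66,-0.812,0,0,1],[-0.66,-0.812,0,0,1],[-0.66,-0.812,0,0,1],[-0.66,-0.812,0,0,1],[-0.66,-0.812,0,0,1],[-0.66,-0.812,0,0,1],[-0.66,-0.812,0,0,1],[-0.66,-0.812,0,0,1],[-0.66,-0.812,0,0,1],[-0.66,-0.812,0,0,1],[-0.66,-0.812,0,0,1],[-0.66,-0.812,0,0,1],[-0.66,-0.812,0,0,1],[-0.66,-0.812,0,0,1],[-0.66,-0.812,0,0,1],[-0.66,-0.812,0,0,1],[-0.66,-0.812,0,0,1]]], "grip_force": 60}}

```text
time: 1.77
ee_pos: [0.419, 0.0049, 0.2453]
orientation: [0.161, 0.987, 0.0, -0.0]
ft_force: [-0.2, 0.6, -0.2]
width: 0.0854
grip_force: 0.0
```

Run:
```python
from h import *
im,d,P=wcloud(); np.savez("w1",im=im,d=d,P=P); print(cam("wrist"))
save("w1.png",cv2.convertScaleAbs(cv2.resize(im,(800,600)),alpha=1.6))
go(.42,.003,.2)
q=P.reshape(-1,3);q=q[~np.isnan(q[:,0])]
s=q[(abs(q[:,0]-.42)<.05)&(abs(q[:,1])<.05)&(q[:,2]>.064)&(q[:,2]<.085)];print("knob",len(s),s.mean(0),cv2.minEnclosingCircle(s[:,:2].astype(np.float32)))
s=q[(abs(q[:,0]-.42)<.05)&(abs(q[:,1])<.05)&(q[:,2]>.045)&(q[:,2]<.06)];print("body",len(s),s.mean(0),cv2.minEnclosingCircle(s[:,:2].astype(np.float32)))
for b in bottles(im,P):print(*b)
```

```text
(array([[297.31863964,   0.        , 259.73326859],
       [  0.        , 297.31863964, 193.8452541 ],
       [  0.        ,   0.        ,   1.        ]]), array([0.34314949, 0.02894601, 0.37376516]), array([[ 3.18584470e-01,  9.02190581e-01,  2.90785301e-01],
       [ 9.47894270e-01, -3.03021883e-01, -9.83574652e-02],
       [-6.22869168e-04,  3.06968882e-01, -9.51719348e-01]]))
inc [-0.0024 -0.0023  0.0755] turn 0.0 rows 2 | pos [0.4191 0.0048 0.2453] yaw 71.4 t 1.82 w 0.0859 F [-0.1  0.6  0.8] j7 1.19
knob 350 [0.4170032  0.00087393 0.07298515] ((0.41791483759880066, 0.0006660139188170433), 0.010993462055921555)
body 571 [0.4147539  0.00191312 0.05318483] ((0.4181337058544159, 0.000581679109018296), 0.019467301666736603)
[388. 230.] 2858 [545.4 136.5] [ 55.3 111. ] 84.9 [55.1 56.6]
[212. 311.] 757 [ 595.4 -132.9] [62.9 37.2] 11.5 [36.9 38.5]
[309. 326.] 775 [673.5   4. ] [82.9 39.9] 48.4 [43.7 46.3]
```

View pics/w1.png

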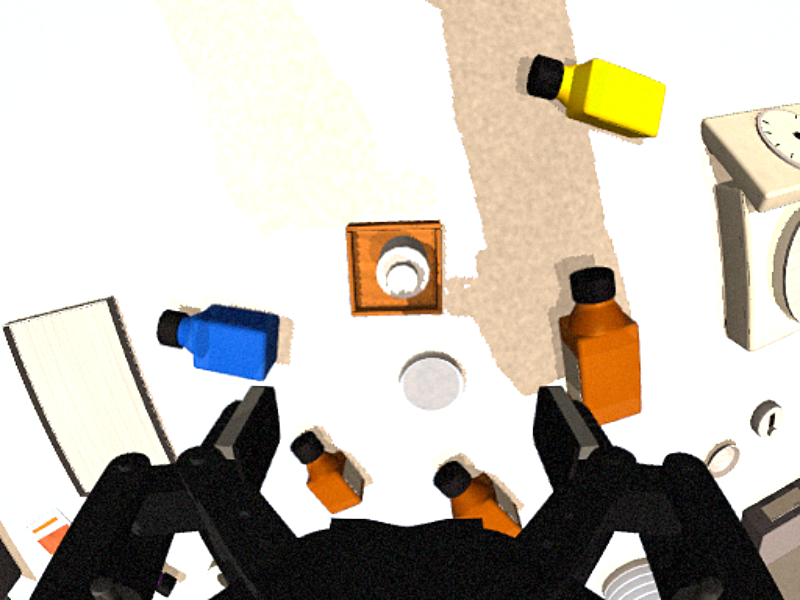

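Wrist view: weight in its case at (403,275), bottles where expected, and the pads at the bottom. The weight fits at (0.418, 0.0006) with radii 11.0 and 19.5 mm, which match. Going to grasp it.

Run:
```python
from h import *
go(.418,.0006,.040)
z=np.load("w1.npz");P=z["P"];im=z["im"]
q=P.reshape(-1,3);q=q[~np.isnan(q[:,0])]
s=q[(abs(q[:,0]-.42)<.06)&(abs(q[:,1])<.06)&(abs(q[:,2]-.02)<.004)];print("case rim",cv2.minAreaRect(s[:,:2].astype(np.float32)*1000))
s=q[(abs(q[:,2]-.074)<.004)&(q[:,1]>.25)];print("pan",len(s),s.min(0) if len(s) else 0)
```

```text
inc [-0.0006 -0.0071  0.3422] turn 0.0 rows 5 | pos [0.4191 0.0048 0.2453] yaw 71.4 t 1.82 w 0.0859 F [-0.1  0.6  0.8] j7 1.19
case rim ((422.736083984375, -8.143745422363281), (74.34166717529297, 73.51139831542969), 72.64888763427734)
pan 857 [0.42449429 0.29161172 0.0700011 ]
```

{"op": "move_arm", "data": {"increments": [[[0,-0.007,0.1,0,1],[0,-0.007,0.2,0,1],[0,-0.007,0.3,0,1],[0,-0.007,0.342,0,1],[0,-0.007,0.342,0,1],[0,-0.007,0.342,0,1],[0,-0.007,0.342,0,1],[0,-0.007,0.342,0,0.2],[0,-0.007,0.342,0,0.2],[0,-0.007,0.342,0,0.2],[0,-0.007,0.342,0,0.2],[0,-0.007,0.342,0,0.2],[0,-0.007,0.342,0,0.2],[0,-0.007,0.342,0,0.2]]], "grip_force": 60}}

```text
time: 2.98
ee_pos: [0.4192, 0.0004, 0.0419]
orientation: [0.162, 0.987, 0.001, 0.001]
ft_force: [-5.6, 3.5, 31.5]
width: 0.0379
grip_force: 56.5
```

Run:
```python
from h import *
go(.418,.001,.20)
go(.5235,.375,.20)
```

```text
inc [ 0.0015  0.0009 -0.2635] turn 0.0 rows 4 | pos [4.192e-01 4.000e-04 4.190e-02] yaw 71.4 t 2.98 w 0.0379 F [-5.6  3.5 31.5] j7 1.5
inc [ 0.0342  0.6478 -0.2619] turn 0.0 rows 11 | pos [4.192e-01 4.000e-04 4.190e-02] yaw 71.4 t 2.98 w 0.0379 F [-5.6  3.5 31.5] j7 1.5
```

{"op": "move_arm", "data": {"increments": [[[0,0,-0.03,0,0.2],[0,0,-0.09,0,0.2],[0,0,-0.16,0,0.2],[0,0,-0.23,0,0.2],[0,0,-0.26,0,0.2],[0,0.06,-0.26,0,0.2],[0.01,0.12,-0.26,0,0.2],[0.01,0.18,-0.26,0,0.2],[0.02,0.24,-0.26,0,0.2],[0.02,0.3,-0.26,0,0.2],[0.02,0.36,-0.26,0,0.2],[0.03,0.42,-0.26,0,0.2],[0.03,0.48,-0.26,0,0.2],[0.03,0.53,-0.26,0,0.2],[0.034,0.57,-0.26,0,0.2],[0.034,0.6,-0.26,0,0.2],[0.034,0.62,-0.26,0,0.2],[0.034,0.62,-0.26,0,0.2],[0.034,0.62,-0.26,0,0.2]]]}}

```text
time: 4.57
ee_pos: [0.5172, 0.3588, 0.1963]
orientation: [0.162, 0.987, -0.0, 0.0]
ft_force: [-0.3, -1.1, -4.5]
width: 0.0372
grip_force: 63.3
```

Run:
```python
from h import *
im,d,P=wcloud(); np.savez("w2",im=im,d=d,P=P)
save("w2.png",cv2.convertScaleAbs(cv2.resize(im,(800,600)),alpha=1.3))
go(.5235,.375,.20)
```

```text
inc [-0.0007  0.0299 -0.0061] turn 0.0 rows 1 | pos [0.5174 0.3581 0.1963] yaw 71.3 t 4.62 w 0.0372 F [-0.3 -0.9 -4.7] j7 0.75
```

View pics/w2.png

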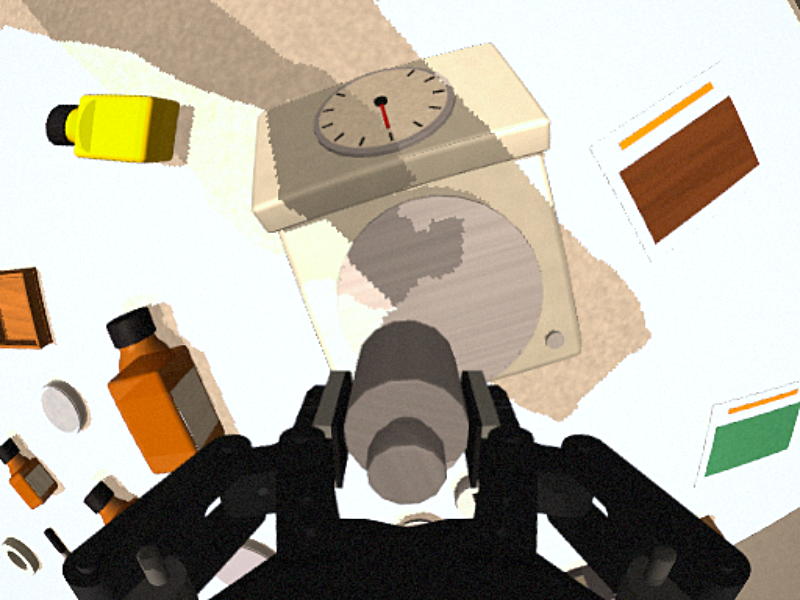

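```bash
cat >> h.py <<'E'
from scipy.optimize import least_squares
def pan(P,z0=.074,tol=.004,c0=(.522,.373)):
    m=(abs(P[...,2]-z0)<tol)&(np.hypot(P[...,0]-c0[0],P[...,1]-c0[1])<.07)
    m=cv2.morphologyEx(m.astype(np.uint8),cv2.MORPH_OPEN,np.ones((3,3)))
    h=cv2.convexHull(P[m>0][:,:2].astype(np.float32))[:,0]
    f=lambda p:np.hypot(h[:,0]-p[0],h[:,1]-p[1])-.0595
    r=least_squares(f,c0,loss="soft_l1",f_scale=.001)
    return r.x,np.median(P[m>0][:,2]),len(h),np.abs(f(r.x)).round(4)
E
python3 - <<'E'
from h import *
z=np.load("w2.npz");P=z["P"]
print(pan(P))
o=env.get_obs();e=o["ee_pos"]
q=P.reshape(-1,3);q=q[np.hypot(q[:,0]-e[0],q[:,1]-e[1])<.025]
q=q[(q[:,2]<.25)]
k=q[q[:,2]>np.percentile(q[:,2],99)-.004];print("knob",k.mean(0),cv2.minEnclosingCircle(k[:,:2].astype(np.float32)),q[:,2].min())
c=pan(P)[0]; go(c[0],c[1],.123)
E
```

```text
(array([0.52163662, 0.37669021]), np.float64(0.07375907825884587), 39, array([0.0006, 0.0009, 0.0009, 0.0009, 0.0008, 0.001 , 0.0007, 0.0007,
       0.0005, 0.0003, 0.0008, 0.0003, 0.0002, 0.0001, 0.0004, 0.0003,
       0.0012, 0.0012, 0.0014, 0.0012, 0.0087, 0.0095, 0.0097, 0.0098,
       0.0101, 0.0102, 0.0104, 0.0105, 0.0007, 0.0006, 0.0003, 0.0006,
       0.0001, 0.0001, 0.0002, 0.0005, 0.0009, 0.0008, 0.0007]))
knob [0.50484172 0.36645934 0.24158341] ((0.5059117078781128, 0.36210083961486816), 0.021765150129795074) 0.07144966688602516
inc [0.0032 0.0316 0.1222] turn 0.0 rows 2 | pos [0.5174 0.3581 0.1963] yaw 71.3 t 4.62 w 0.0372 F [-0.3 -0.9 -4.7] j7 0.75
```

{"op": "move_arm", "data": {"increments": [[[0.0015,0.032,0.0,0,0.2],[0.0015,0.032,0.03,0,0.2],[0.0015,0.032,0.06,0,0.2],[0.0015,0.032,0.09,0,0.2],[0.0015,0.032,0.11,0,0.2],[0.0015,0.032,0.12,0,0.2],[0.0015,0.032,0.125,0,0.2],[0.0015,0.032,0.13,0,0.2],[0.0015,0.032,0.135,0,0.2],[0.0015,0.032,0.138,0,0.2],[0.0015,0.032,0.141,0,0.2],[0.0015,0.032,0.144,0,0.2],[0.0015,0.032,0.147,0,0.2],[0.0015,0.032,0.147,0,0.2],[0.0015,0.032,0.147,0,0.2]]]}}

```text
time: 5.87
ee_pos: [0.5231, 0.3774, 0.1081]
orientation: [0.162, 0.987, 0.0, 0.0]
ft_force: [-0.3, 0.3, -2.0]
width: 0.0371
grip_force: 63.4
```

Run:
```python
from h import *
go(.5216+.001,.3767,.104)
```

```text
inc [ 0.0004 -0.0014  0.0068] turn 0.0 rows 1 | pos [0.5231 0.3774 0.1081] yaw 71.3 t 5.87 w 0.0371 F [-0.3  0.3 -2. ] j7 0.77
```

{"op": "move_arm", "data": {"increments": [[[0,-0.001,0.003,0,0.2],[0,-0.001,0.0055,0,0.2],[0,-0.001,0.0055,0,0.2],[0,-0.001,0.0055,0,0.2],[0,-0.001,0.0055,0,0.5],[0,-0.001,0.0055,0,0.6],[0,-0.001,0.0055,0,0.7],[0,-0.001,0.0055,0,0.7],[0,-0.001,0.0055,0,0.7],[0,-0.001,0.0055,0,0.7]]]}}

```text
time: 6.7
ee_pos: [0.5228, 0.3766, 0.1046]
orientation: [0.162, 0.987, -0.0, 0.0]
ft_force: [0.2, 0.8, -0.3]
width: 0.0596
grip_force: 0.0
```

{"op": "move_arm", "data": {"increments": [[[0,0,-0.02,0,0.8],[0,0,-0.06,0,0.8],[0,0,-0.1,0,0.8],[0,0,-0.14,0,0.8],[0,0,-0.16,0,0.8],[0,0,-0.16,0,0.8],[0,0,-0.16,0,0.8],[0,0,-0.16,0,0.8],[0,0,-0.16,0,0.8],[0,0,-0.16,0,0.8],[0,0,-0.16,0,0.8],[0,0,-0.16,0,0.8],[0,0,-0.16,0,0.8],[0,0,-0.16,0,0.8]]]}}

```text
time: 7.87
ee_pos: [0.5228, 0.3767, 0.2005]
orientation: [0.162, 0.987, -0.0, -0.0]
ft_force: [0.2, -0.3, 0.5]
width: 0.0686
grip_force: 0.0
```

Run:
```python
from h import *
im,d,P=wcloud(); np.savez("w3",im=im,d=d,P=P)
print(pan(P,.066)); 
q=P.reshape(-1,3);q=q[np.hypot(q[:,0]-.5216,q[:,1]-.3767)<.035]
for a,b in((.128,.142),(.108,.122)):
    k=q[(q[:,2]>a)&(q[:,2]<b)];print(len(k),k[:,2].mean() if len(k) else 0,cv2.minEnclosingCircle(k[:,:2].astype(np.float32)) if len(k) else 0)
go(.5216,.3767,.104)
```

```text
(array([0.52315598, 0.37590943]), np.float64(0.06558611599807884), 65, array([0.0003, 0.0004, 0.0002, 0.    , 0.0002, 0.0002, 0.0005, 0.0008,
       0.0004, 0.    , 0.0005, 0.0002, 0.0002, 0.0003, 0.0001, 0.0001,
       0.0001, 0.0001, 0.0001, 0.0001, 0.0002, 0.0008, 0.0006, 0.0003,
       0.0002, 0.0001, 0.0001, 0.0004, 0.    , 0.    , 0.    , 0.0001,
       0.    , 0.0005, 0.0006, 0.0003, 0.0001, 0.0002, 0.0003, 0.0002,
       0.0001, 0.0001, 0.0002, 0.0003, 0.0001, 0.    , 0.    , 0.0002,
       0.0002, 0.0002, 0.0001, 0.0002, 0.    , 0.0001, 0.0002, 0.0003,
       0.0002, 0.0003, 0.0001, 0.0009, 0.0008, 0.0005, 0.0004, 0.0006,
       0.    ]))
744 0.13494678326363713 ((0.5215609669685364, 0.3755916357040405), 0.011068025603890419)
1144 0.1151595723548183 ((0.5215837955474854, 0.37570488452911377), 0.019513044506311417)
inc [ 0.0018 -0.0005  0.1609] turn 0.0 rows 3 | pos [0.5227 0.3767 0.2005] yaw 71.3 t 7.92 w 0.0685 F [-0.1  0.4 -0.2] j7 0.73
```

{"op": "move_arm", "data": {"increments": [[[0,-0.0015,0.04,0,0.65],[0,-0.0015,0.09,0,0.62],[0,-0.0015,0.13,0,0.6],[0,-0.0015,0.155,0,0.6],[0,-0.0015,0.16,0,0.6],[0,-0.0015,0.16,0,0.6],[0,-0.0015,0.16,0,0.5],[0,-0.0015,0.16,0,0.45],[0,-0.0015,0.16,0,0.43],[0,-0.0015,0.159,0,0.4],[0,-0.0015,0.157,0,0.35],[0,-0.0015,0.15,0,0.3],[0,-0.0015,0.14,0,0.25],[0,-0.0015,0.12,0,0.2]]], "grip_force": 30}}

```text
time: 9.08
ee_pos: [0.5216, 0.3751, 0.128]
orientation: [0.162, 0.987, -0.001, -0.001]
ft_force: [-0.4, -0.1, -4.8]
width: 0.038
grip_force: 30.9
```

Run:
```python
from h import *
im,d,P=wcloud()
o=env.get_obs();e=o["ee_pos"];q=P.reshape(-1,3);q=q[np.hypot(q[:,0]-e[0],q[:,1]-e[1])<.03]
k=q[(abs(q[:,2]-(e[2]+.037))<.01)];print(k.mean(0) if len(k) else 0)
print(pan(P,.072,.006)[:2])
go(.4235,-.008,.19);go(.4235,-.008,.044)
```

```text
[0.51206279 0.38636678 0.16676458]
(array([0.51306739, 0.37702192]), np.float64(0.07376087553728435))
inc [-0.0481 -0.6591 -0.0983] turn 0.0 rows 10 | pos [0.5229 0.3759 0.1313] yaw 71.3 t 9.13 w 0.0378 F [ 2.1  0.8 -1.3] j7 0.76
inc [-0.048  -0.6593  0.145 ] turn 0.0 rows 10 | pos [0.5229 0.3759 0.1313] yaw 71.3 t 9.13 w 0.0378 F [ 2.1  0.8 -1.3] j7 0.76
```

{"op": "move_arm", "data": {"increments": [[[0,0,-0.06,0,0.2],[0,0,-0.1,0,0.2],[-0.004,-0.06,-0.1,0,0.2],[-0.008,-0.12,-0.1,0,0.2],[-0.013,-0.18,-0.1,0,0.2],[-0.017,-0.24,-0.1,0,0.2],[-0.022,-0.3,-0.1,0,0.2],[-0.026,-0.36,-0.1,0,0.2],[-0.03,-0.42,-0.1,0,0.2],[-0.035,-0.48,-0.1,0,0.2],[-0.04,-0.54,-0.1,0,0.2],[-0.044,-0.59,-0.1,0,0.2],[-0.046,-0.63,-0.1,0,0.2],[-0.048,-0.659,-0.1,0,0.2],[-0.048,-0.659,-0.1,0,0.2],[-0.048,-0.659,-0.1,0,0.2],[-0.048,-0.659,-0.1,0,0.2]]]}}

```text
time: 10.55
ee_pos: [0.4234, -0.0075, 0.1889]
orientation: [0.162, 0.987, 0.0, 0.0]
ft_force: [0.1, -0.1, -5.0]
width: 0.0379
grip_force: 33.0
```

Run:
```python
from h import *
go(.4237,-.008,.044)
```

```text
inc [-0.0007 -0.0008  0.2416] turn 0.0 rows 4 | pos [ 0.4234 -0.0075  0.1889] yaw 71.3 t 10.55 w 0.0379 F [ 0.1 -0.1 -5. ] j7 1.29
```

{"op": "move_arm", "data": {"increments": [[[-0.001,-0.001,0.05,0,0.2],[-0.001,-0.001,0.1,0,0.2],[-0.001,-0.001,0.15,0,0.2],[-0.001,-0.001,0.19,0,0.2],[-0.001,-0.001,0.215,0,0.2],[-0.001,-0.001,0.23,0,0.2],[-0.001,-0.001,0.238,0,0.2],[-0.001,-0.001,0.243,0,0.2],[-0.001,-0.001,0.244,0,0.2],[-0.001,-0.001,0.244,0,0.2],[-0.001,-0.001,0.244,0,0.2]]]}}

```text
time: 11.47
ee_pos: [0.4245, -0.0083, 0.0433]
orientation: [0.162, 0.987, 0.001, 0.001]
ft_force: [-3.0, 0.0, 4.7]
width: 0.0379
grip_force: 35.2
```

{"op": "move_arm", "data": {"increments": [[[0,0,0,0,0.55],[0,0,0,0,0.75],[0,0,0,0,0.8],[0,0,0,0,0.8],[0,0,-0.02,0,0.8],[0,0,-0.08,0,0.8],[0,0,-0.15,0,1],[0,0,-0.22,0,1],[0,0,-0.29,0,1],[0,0,-0.33,0,1],[0.06,-0.03,-0.33,0,1],[0.06,-0.06,-0.33,0,1],[0.06,-0.08,-0.33,0,1],[0.06,-0.08,-0.33,0,1],[0.06,-0.08,-0.33,0,1],[0.06,-0.08,-0.33,0,1]]]}}

```text
time: 12.8
ee_pos: [0.3747, -0.0424, 0.2401]
orientation: [0.162, 0.987, -0.0, -0.0]
ft_force: [0.3, -0.4, 0.3]
width: 0.0853
grip_force: 0.0
```

Run:
```python
from h import *
im,d,P=wcloud(); np.savez("w4",im=im,d=d,P=P)
save("w4.png",cv2.convertScaleAbs(cv2.resize(im,(800,600)),alpha=1.5))
q=P.reshape(-1,3);q=q[np.hypot(q[:,0]-.4227,q[:,1]+.008)<.03]
for a,b in((.064,.085),(.045,.06)):
    k=q[(q[:,2]>a)&(q[:,2]<b)];print(len(k),k[:,2].mean() if len(k) else 0,cv2.minEnclosingCircle(k[:,:2].astype(np.float32)) if len(k) else 0)
for b in bottles(im,P):print(*b)
go(.42,0,.2)
```

```text
339 0.0727342400076786 ((0.42148154973983765, -0.00878787413239479), 0.011073925532400608)
551 0.052995794249871005 ((0.42170438170433044, -0.008733936585485935), 0.019886977970600128)
[423. 248.] 2456 [544.6 136.5] [ 56.1 112.4] 85.1 [55.  56.5]
[251. 325.] 574 [ 594.7 -133.1] [59.9 37.2] 10.8 [36.6 38.4]
[321. 337.] 136 [657.6 -36.6] [36.   7.8] 57.8 [32.8 43. ]
inc [-0.0491  0.0912  0.0665] turn 0.0 rows 2 | pos [ 0.3746 -0.0424  0.24  ] yaw 71.3 t 12.85 w 0.0857 F [ 0.2 -0.4  0.3] j7 1.23
```

View pics/w4.png

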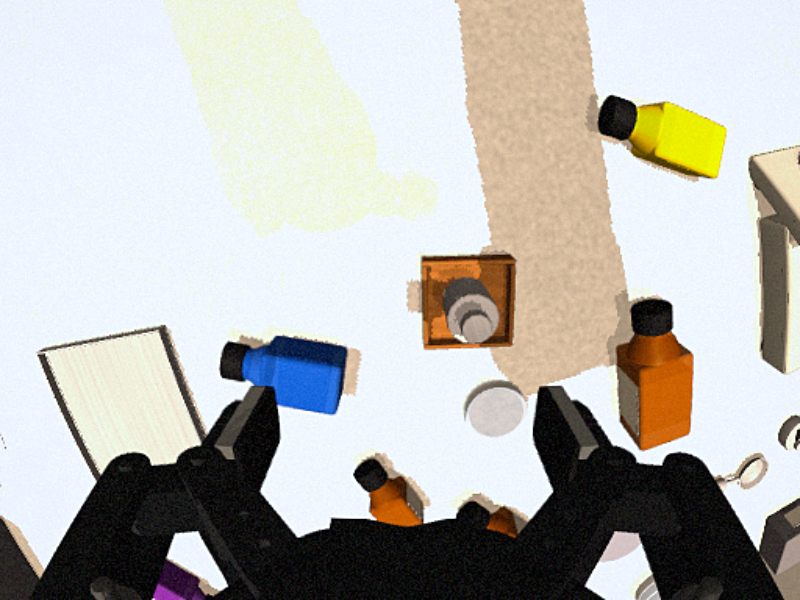

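Weight is back upright in its case (at (470,310)). Small bottle next: grip it by the cap with light force and see whether it swings upright.

Run:
```python
from h import *
z=np.load("w4.npz");P=z["P"];im=z["im"]
q=P.reshape(-1,3);hsv=cv2.cvtColor(im,cv2.COLOR_RGB2HSV).reshape(-1,3)
# cap: dark points near
m=(hsv[:,2]<70)&(q[:,2]>.012)&(q[:,2]<.035)&(np.hypot(q[:,0]-.555,q[:,1]+.141)<.03)
k=q[m];print("cap",len(k),k.mean(0),cv2.minAreaRect(k[:,:2].astype(np.float32)*1000),np.percentile(k[:,2],95))
go(.551,-.142,.12,101.5)
```

```text
cap 341 [ 0.55502691 -0.13761023  0.025307  ] ((563.357177734375, -138.4431610107422), (36.80392837524414, 26.460800170898438), 17.11835289001465) 0.03216595478089185
inc [-0.3317 -0.0631  0.2   ] turn -0.67 rows 6 | pos [ 0.3746 -0.0424  0.24  ] yaw 71.3 t 12.85 w 0.0857 F [ 0.2 -0.4  0.3] j7 1.23
```

{"op": "move_arm", "data": {"increments": [[[-0.06,-0.01,0.02,-0.15,0.7],[-0.12,-0.02,0.05,-0.3,0.7],[-0.18,-0.03,0.08,-0.45,0.7],[-0.24,-0.05,0.12,-0.6,0.7],[-0.3,-0.064,0.16,-0.67,0.7],[-0.326,-0.064,0.2,-0.67,0.7],[-0.326,-0.064,0.2,-0.67,0.7],[-0.326,-0.064,0.2,-0.67,0.7]]], "grip_force": 20}}

```text
time: 13.52
ee_pos: [0.5481, -0.1435, 0.1127]
orientation: [-0.1, 0.995, -0.001, -0.005]
ft_force: [-1.2, 0.1, -1.4]
width: 0.0602
grip_force: 0.0
```

Run:
```python
from h import *
go(.547,-.1425,.018,101.5)
```

```text
inc [0.     0.0021 0.1579] turn -0.0 rows 3 | pos [ 0.5481 -0.1435  0.1127] yaw 101.5 t 13.52 w 0.0602 F [-1.2  0.1 -1.4] j7 2.3
```

{"op": "move_arm", "data": {"increments": [[[0,0,0.06,0,0.7],[0,0,0.11,0,0.7],[0,0,0.15,0,0.7],[0,0,0.168,0,0.7],[0,0,0.168,0,0.6],[0,0,0.168,0,0.5],[0,0,0.168,0,0.4],[0,0,0.168,0,0.3],[0,0,0.168,0,0.2],[0,0,0.168,0,0.2],[0,0,0.168,0,0.2],[0,0,0.168,0,0.2]]]}}

```text
time: 14.52
ee_pos: [0.5475, -0.1418, 0.0199]
orientation: [-0.1, 0.995, -0.0, 0.0]
ft_force: [-0.2, -1.4, 1.9]
width: 0.027
grip_force: 19.7
```

{"op": "move_arm", "data": {"increments": [[[0,0,-0.02,0,0.2],[0,0,-0.04,0,0.2],[0,0,-0.06,0,0.2],[0,0,-0.08,0,0.2],[0,0,-0.1,0,0.2],[0,0,-0.12,0,0.2],[0,0,-0.14,0,0.2],[0,0,-0.16,0,0.2],[0,0,-0.18,0,0.2],[0,0,-0.2,0,0.2],[0,0,-0.2,0,0.2],[0,0,-0.2,0,0.2]]]}}

```text
time: 15.52
ee_pos: [0.5474, -0.1416, 0.1399]
orientation: [-0.1, 0.995, -0.0, 0.001]
ft_force: [-0.6, 0.7, -0.8]
width: 0.027
grip_force: 20.0
```

Run:
```python
from h import *
im,d,P=wcloud(); s,ds,Ps=cloud("side"); np.savez("w5",P=P,im=im,s=s,Ps=Ps)
a=cv2.resize(im,(512,384)); b=cv2.resize(s[100:280,140:380],(512,384))
save("w5.png",cv2.resize(cv2.convertScaleAbs(np.hstack([a,b]),alpha=1.5),(800,300)))
go(.55,-.142,.1)
```

```text
inc [-0.005  -0.0018  0.0649] turn 0.0 rows 1 | pos [ 0.5468 -0.1415  0.1389] yaw 101.5 t 15.62 w 0.0272 F [ 0.1  0.2 -1.3] j7 2.28
```

View pics/w5.png

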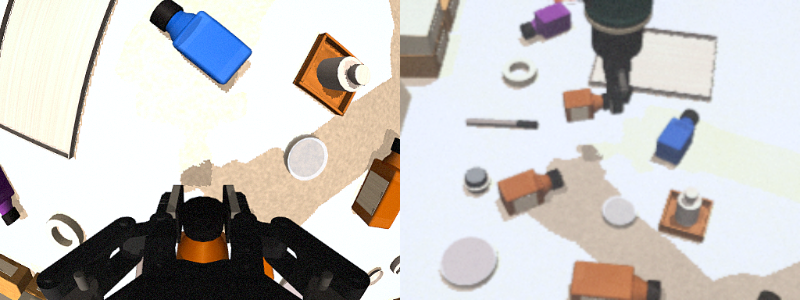

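```bash
cat >> h.py <<'E'
def tilt(Ps,im,x,y,r=.12,zmin=.03):
    hsv=cv2.cvtColor(im,cv2.COLOR_RGB2HSV)
    m=(hsv[...,0]<16)&(hsv[...,1]>90)&(Ps[...,2]>zmin)&(np.hypot(Ps[...,0]-x,Ps[...,1]-y)<r)
    Q=Ps[m]; 
    if len(Q)<20: print("few",len(Q));return
    c=Q.mean(0);u,s,v=np.linalg.svd(Q-c,full_matrices=False)
    print("n",len(Q),"c",c.round(4),"axis",v[0].round(3),"ext",np.percentile((Q-c)@v[0],[2,98]).round(4),"z",np.percentile(Q[:,2],[2,98]).round(4),"x",np.percentile(Q[:,0],[2,98]).round(4))
E
python3 - <<'E'
from h import *
z=np.load("w5.npz")
tilt(z["Ps"],z["s"],.58,-.13,.07,.05); tilt(z["P"],z["im"],.58,-.13,.07,.05)
E
```

```text
n 218 c [ 0.5999 -0.1265  0.1539] axis [-0.124 -0.056 -0.991] ext [-0.0031  0.0167] z [0.1404 0.1549] x [0.5692 0.6271]
n 4214 c [ 0.5543 -0.1378  0.1728] axis [ 0.553 -0.041 -0.832] ext [-0.0579  0.0485] z [0.1307 0.2237] x [0.5238 0.5851]
```

{"op": "move_arm", "data": {"increments": [[[0,0,0.04,0,0.2],[0,0,0.08,0,0.2],[0,0,0.12,0,0.2],[0,0,0.14,0,0.2],[0,0,0.15,0,0.25],[0,0,0.15,0,0.27],[0,0,0.15,0,0.29],[0,0,0.15,0,0.3],[0,0,0.15,0,0.3],[0,0,0.15,0,0.3]]]}}

```text
time: 16.45
ee_pos: [0.5476, -0.1417, 0.0502]
orientation: [-0.1, 0.995, -0.0, 0.001]
ft_force: [-0.3, -0.2, -1.6]
width: 0.027
grip_force: 20.0
```

{"op": "move_arm", "data": {"increments": [[[0,0,0,0,0.305],[0,0,0,0,0.31],[0,0,0,0,0.31]]]}}

```text
time: 16.7
ee_pos: [0.5472, -0.1417, 0.0496]
orientation: [-0.1, 0.995, -0.0, 0.0]
ft_force: [0.7, -0.9, -2.1]
width: 0.0269
grip_force: 20.0
```

Run:
```python
from h import *
o=env.get_obs();print(o["width"],o["grip_force"],o["ft_force"],o["torque"],o["ee_pos"])
s,ds,Ps=cloud("side");tilt(Ps,s,.58,-.13,.07,.01)
```

```text
0.02694104107257204 20.029683709144592 [ 0.70488687 -0.86011149 -2.08203113] [-0.07629072  0.11545084 -0.00027889] [ 0.54722498 -0.14166116  0.0496016 ]
n 204 c [ 0.6003 -0.1257  0.0604] axis [-0.992 -0.068 -0.102] ext [-0.0267  0.0307] z [0.0463 0.0654] x [0.5702 0.6273]
```

{"op": "move_arm", "data": {"increments": [[[0,0,0,0,0.313],[0,0,0,0,0.314]]]}}

```text
time: 16.92
ee_pos: [0.5472, -0.1417, 0.0494]
orientation: [-0.1, 0.995, -0.0, 0.0]
ft_force: [-0.0, -0.2, -0.5]
width: 0.027
grip_force: 19.8
```

{"op": "move_arm", "data": {"increments": [[[0,0,0,0,0.316],[0,0,0,0,0.317]]]}}

```text
time: 17.08
ee_pos: [0.5471, -0.1417, 0.0494]
orientation: [-0.1, 0.995, -0.0, -0.0]
ft_force: [-0.3, 0.6, -1.0]
width: 0.0277
grip_force: 14.6
```

{"op": "move_arm", "data": {"increments": [[[0,0,0,0,0.319],[0,0,0,0,0.32]]]}}

```text
time: 17.25
ee_pos: [0.5472, -0.1417, 0.0494]
orientation: [-0.1, 0.995, -0.0, 0.0]
ft_force: [0.8, -0.0, -0.1]
width: 0.0272
grip_force: 9.8
```

Run:
```python
from h import *
s,ds,Ps=cloud("side");tilt(Ps,s,.58,-.13,.07,.01)
```

```text
n 203 c [ 0.5994 -0.1256  0.0487] axis [-0.997 -0.037  0.072] ext [-0.0285  0.0266] z [0.0376 0.0557] x [0.5728 0.6276]
```

{"op": "move_arm", "data": {"increments": [[[0,0,-0.005,0,0.321],[0,0,-0.012,0,0.321],[0,0,-0.02,0,0.321],[0,0,-0.028,0,0.321]]]}}

```text
time: 17.63
ee_pos: [0.5472, -0.1417, 0.0669]
orientation: [-0.1, 0.995, -0.0, 0.0]
ft_force: [0.1, -0.1, -1.1]
width: 0.0277
grip_force: 8.9
```

Run:
```python
from h import *
o=env.get_obs();print(o["width"],o["grip_force"],o["ft_force"],o["ee_pos"])
s,ds,Ps=cloud("side");tilt(Ps,s,.58,-.13,.07,.01)
```

```text
0.0276868746990616 8.94557073712349 [ 0.096835   -0.06699007 -1.09547606] [ 0.54721725 -0.1417396   0.06687021]
n 188 c [ 0.5932 -0.1257  0.0471] axis [ 0.927 -0.019 -0.375] ext [-0.0255  0.0295] z [0.031  0.0595] x [0.5671 0.6193]
```

{"op": "move_arm", "data": {"increments": [[[0,0,-0.01,0,0.321],[0,0,-0.02,0,0.321],[0,0,-0.03,0,0.321],[0,0,-0.04,0,0.321],[0,0,-0.05,0,0.321],[0,0,-0.06,0,0.321],[0,0,-0.06,0,0.321],[0,0,-0.06,0,0.321],[0,0,-0.06,0,0.321],[0,0,-0.06,0,0.321],[0,0,-0.06,0,0.321],[0,0,-0.06,0,0.321]]]}}

```text
time: 18.68
ee_pos: [0.547, -0.1417, 0.102]
orientation: [-0.1, 0.995, -0.0, -0.0]
ft_force: [-0.4, -0.7, -1.1]
width: 0.0273
grip_force: 9.0
```

Run:
```python
from h import *
o=env.get_obs();print(o["width"],o["grip_force"],o["ft_force"],o["ee_pos"])
s,ds,Ps=cloud("side");tilt(Ps,s,.58,-.13,.07,.01)
```

```text
0.027287984852516708 9.04983177781105 [-0.38311095 -0.66140348 -1.14431101] [ 0.54701379 -0.14171186  0.10200159]
n 197 c [ 0.5927 -0.1261  0.0827] axis [-0.284  0.011  0.959] ext [-0.0238  0.0163] z [0.0647 0.094 ] x [0.5674 0.6185]
```

{"op": "move_arm", "data": {"increments": [[[0,0,0,0,0.322],[0,0,0,0,0.3225],[0,0,0,0,0.3225]]]}}

```text
time: 18.98
ee_pos: [0.5471, -0.1417, 0.1022]
orientation: [-0.1, 0.995, -0.0, -0.0]
ft_force: [0.1, 0.5, -1.6]
width: 0.0277
grip_force: 6.9
```

Run:
```python
from h import *
o=env.get_obs();print(o["width"],o["grip_force"],o["ft_force"],o["ee_pos"])
s,ds,Ps=cloud("side");tilt(Ps,s,.58,-.13,.07,.01)
```

```text
0.02769884428173771 6.933031529188156 [ 0.08257234  0.4999125  -1.63356955] [ 0.54710065 -0.14171363  0.10219854]
n 182 c [ 0.5872 -0.1263  0.0759] axis [-0.857  0.071  0.51 ] ext [-0.0304  0.0247] z [0.0555 0.091 ] x [0.5619 0.6106]
```

{"op": "move_arm", "data": {"increments": [[[0,0,0,0,0.3235],[0,0,0,0,0.3235],[0,0,0,0,0.3235]]]}}

```text
time: 19.28
ee_pos: [0.5471, -0.1417, 0.1022]
orientation: [-0.1, 0.995, -0.0, 0.0]
ft_force: [-0.4, -0.2, -1.7]
width: 0.0277
grip_force: 5.5
```

{"op": "move_arm", "data": {"increments": [[[0,0,0,0,0.3242],[0,0,0,0,0.3242],[0,0,0,0,0.3242]]]}}

```text
time: 19.53
ee_pos: [0.5471, -0.1417, 0.1022]
orientation: [-0.1, 0.995, -0.0, -0.0]
ft_force: [-0.3, 0.6, -2.3]
width: 0.0281
grip_force: 4.4
```

Run:
```python
from h import *
o=env.get_obs();print(o["width"],o["grip_force"],o["ft_force"],o["ee_pos"])
s,ds,Ps=cloud("side");tilt(Ps,s,.58,-.13,.07,.01)
```

```text
0.02813640184044911 4.417813271284103 [-0.30077787  0.64519764 -2.3334367 ] [ 0.54712141 -0.14172101  0.10222731]
n 153 c [ 0.5787 -0.1272  0.071 ] axis [-0.085  0.034  0.996] ext [-0.0285  0.0145] z [0.0446 0.0845] x [0.5533 0.5991]
```

{"op": "move_arm", "data": {"increments": [[[0,0,0,0,0.3248],[0,0,0,0,0.3248],[0,0,0,0,0.3248]]]}}

```text
time: 19.83
ee_pos: [0.5471, -0.1417, 0.1022]
orientation: [-0.1, 0.995, -0.0, -0.0]
ft_force: [-0.2, -1.0, -1.4]
width: 0.0277
grip_force: 3.5
```

{"op": "move_arm", "data": {"increments": [[[0,0,0,0,0.3252],[0,0,0,0,0.3252],[0,0,0,0,0.3252]]]}}

```text
time: 20.08
ee_pos: [0.5471, -0.1417, 0.1022]
orientation: [-0.1, 0.995, -0.0, 0.0]
ft_force: [-0.3, -0.2, -2.7]
width: 0.0278
grip_force: 3.0
```

Run:
```python
from h import *
o=env.get_obs();print(o["width"],o["grip_force"],o["ft_force"],o["ee_pos"])
s,ds,Ps=cloud("side");tilt(Ps,s,.58,-.13,.07,.01);np.savez("s6",s=s,Ps=Ps)
save("s6.png",cv2.convertScaleAbs(cv2.resize(s[120:240,200:360],(800,600)),alpha=1.6))
```

```text
0.02781644525761209 2.969954162836075 [-0.30826695 -0.22467099 -2.6546694 ] [ 0.54714075 -0.14172047  0.10223668]
n 119 c [ 0.571  -0.1274  0.0719] axis [-0.054 -0.03  -0.998] ext [-0.012   0.0279] z [0.043  0.0842] x [0.5502 0.5907]
```

View pics/s6.png

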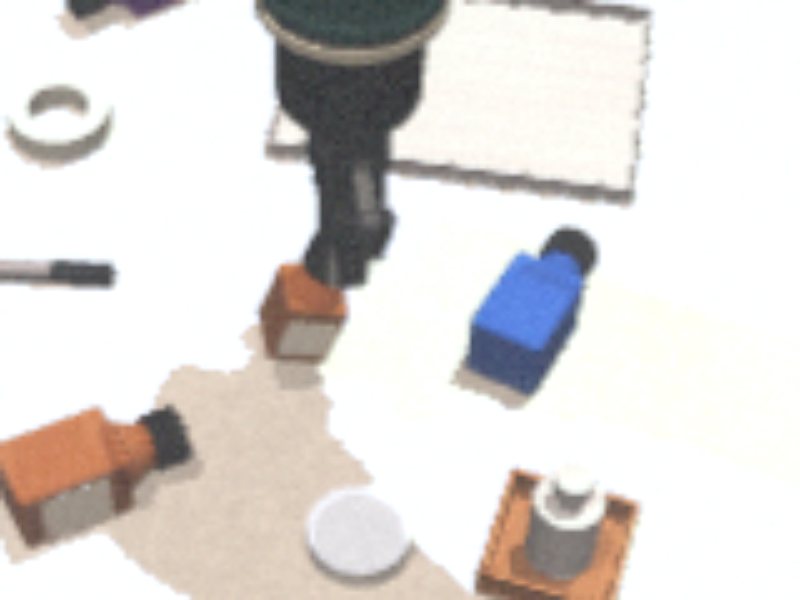

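Bottle small hangs ~60–65° from horizontal (side crop, (305,310)). Now touch the base down and drag forwards so the base comes underneath.

{"op": "move_arm", "data": {"increments": [[[0,0,0.02,0,0.325],[0,0,0.04,0,0.325],[-0.005,0,0.047,0,0.325],[-0.015,0,0.048,0,0.325],[-0.025,0,0.049,0,0.325],[-0.035,0,0.05,0,0.325],[-0.045,0,0.05,0,0.325],[-0.055,0,0.051,0,0.325],[-0.055,0,0.052,0,0.325],[-0.055,0,0.052,0,0.325]]]}}

```text
time: 20.97
ee_pos: [0.5803, -0.1351, 0.0714]
orientation: [-0.1, 0.995, -0.0, 0.001]
ft_force: [0.3, 0.1, 3.3]
width: 0.028
grip_force: 4.3
```

Run:
```python
from h import *
o=env.get_obs();print(o["width"],o["grip_force"],o["ft_force"],o["ee_pos"])
s,ds,Ps=cloud("side");tilt(Ps,s,.58,-.13,.07,.01);np.savez("s6",s=s,Ps=Ps)
save("s7.png",cv2.convertScaleAbs(cv2.resize(s[140:230,220:340],(800,600)),alpha=1.6))
```

```text
0.027998899928757832 4.323973506689072 [0.30842064 0.08421608 3.28769554] [ 0.58025095 -0.13511164  0.07137818]
n 87 c [ 0.601  -0.12    0.0507] axis [-0.844  0.512  0.159] ext [-0.0195  0.0212] z [0.0267 0.0627] x [0.5784 0.6159]
```

View pics/s7.png

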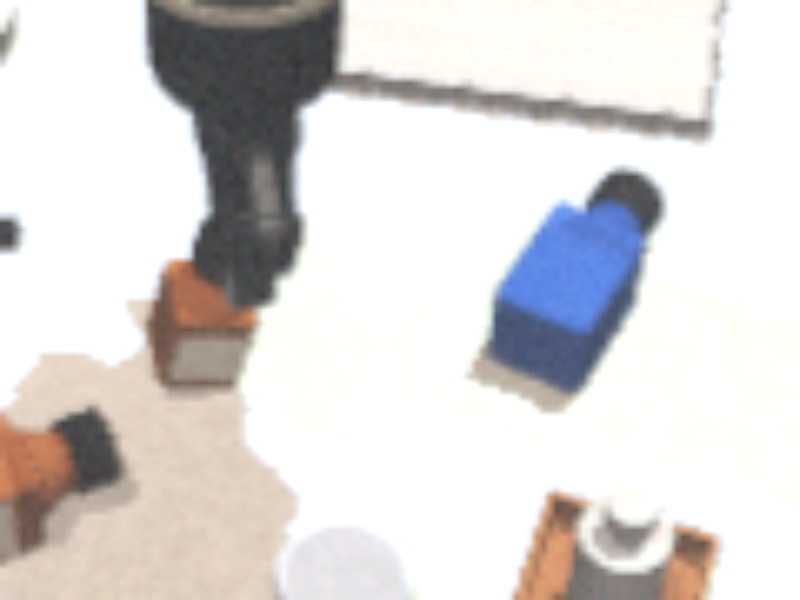

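{"op": "move_arm", "data": {"increments": [[[-0.008,0,0.001,0,0.325],[-0.016,0,0.002,0,0.325],[-0.024,0,0.002,0,0.325],[-0.032,0,0.002,0,0.325],[-0.032,0,0.002,0,0.325]]]}}

```text
time: 21.43
ee_pos: [0.5991, -0.1309, 0.0696]
orientation: [-0.1, 0.995, -0.0, 0.0]
ft_force: [-0.0, 0.1, 1.4]
width: 0.0277
grip_force: 4.3
```

Run:
```python
from h import *
o=env.get_obs();print(o["width"],o["grip_force"],o["ft_force"],o["ee_pos"])
s,ds,Ps=cloud("side");tilt(Ps,s,.58,-.13,.07,.01);np.savez("s6",s=s,Ps=Ps)
im,d,P=wcloud();tilt(P,im,.61,-.13,.05,.01)
hsv=cv2.cvtColor(s,cv2.COLOR_RGB2HSV)
m=(Ps[...,2]>.006)&(np.hypot(Ps[...,0]-.6,Ps[...,1]+.125)<.04)
for a in np.arange(.006,.066,.01):
    k=Ps[m&(abs(Ps[...,2]-a-.005)<.005)];print(round(a,3),len(k),np.percentile(k[:,0],[3,97]).round(4),np.percentile(k[:,1],[3,97]).round(4))
```

```text
0.02767675292519952 4.2510078102350235 [-0.02364659  0.08490638  1.43678554] [ 0.59914266 -0.13086957  0.06960349]
n 71 c [ 0.6157 -0.1167  0.0477] axis [-0.825  0.559  0.079] ext [-0.0202  0.0204] z [0.0331 0.0585] x [0.5926 0.628 ]
n 4668 c [ 0.5909 -0.1326  0.0806] axis [-0.054  0.012  0.998] ext [-0.0656  0.0733] z [0.015  0.1533] x [0.5761 0.6125]
0.006 32 [0.59   0.6324] [-0.135  -0.1044]
0.016 33 [0.5899 0.6318] [-0.1347 -0.1043]
0.026 32 [0.5898 0.6277] [-0.1183 -0.1048]
0.036 45 [0.5897 0.6276] [-0.1245 -0.1057]
0.046 42 [0.6037 0.628 ] [-0.1374 -0.1081]
0.056 16 [0.5867 0.62  ] [-0.1229 -0.1044]
```

{"op": "move_arm", "data": {"increments": [[[0,0,0,0,0.33],[0,0,0,0,0.4],[0,0,0,0,0.5],[0,0,0,0,0.7],[0,0,0,0,0.8],[0,0,-0.03,0,0.9],[0,0,-0.09,0,1],[0,0,-0.15,0,1],[0.05,0,-0.2,0,1],[0.09,0,-0.24,0,1],[0.09,0,-0.24,0,1],[0.09,0,-0.24,0,1]]]}}

```text
time: 22.53
ee_pos: [0.5453, -0.1423, 0.2153]
orientation: [-0.1, 0.995, 0.0, 0.001]
ft_force: [-0.6, 0.6, 0.4]
width: 0.0851
grip_force: 0.0
```

```bash
cat >> h.py <<'E'
def stand(P,im,x,y,zc,zb=None,r=.05):
    "cap circle of a standing bottle: zc = cap top height"
    q=P.reshape(-1,3); n=np.hypot(q[:,0]-x,q[:,1]-y)<r
    k=q[n&(abs(q[:,2]-zc)<.004)]
    if len(k)<10: print("no cap",len(k)); return
    print("captop",len(k),np.median(k[:,2]).round(4),cv2.minEnclosingCircle(k[:,:2].astype(np.float32)),np.median(k[:,:2],0).round(4))
E
python3 - <<'E'
from h import *
im,d,P=wcloud();np.savez("w6",im=im,P=P)
stand(P,im,.605,-.13,.081)
s,ds,Ps=cloud("side");stand(Ps,s,.605,-.13,.081)
go(.605,-.13,.09)
save("w6.png",cv2.convertScaleAbs(np.hstack([cv2.resize(im,(512,384)),cv2.resize(s[140:230,220:340],(512,384))]),alpha=1.5)[:,:,:])
cv2.imwrite("pics/w6.png",cv2.resize(cv2.imread("pics/w6.png"),(800,300)))
for b in bottles(im,P):print(*b)
E
```

```text
captop 550 0.0816 ((0.6097181439399719, -0.12976060807704926), 0.014260100200772285) [ 0.6084 -0.1301]
captop 62 0.0805 ((0.6111875176429749, -0.1258164495229721), 0.014368034899234772) [ 0.6119 -0.1246]
inc [-0.1007 -0.0011  0.2056] turn 0.0 rows 4 | pos [ 0.5457 -0.1415  0.2134] yaw 101.5 t 22.63 w 0.0857 F [-0.9  0.1 -1.1] j7 2.22
[466. 223.] 2534 [545.8 136.1] [ 56.9 109.4] 86.2 [55.1 56.6]
[260. 227.] 793 [ 608.4 -129.5] [37.  37.1] 11.8 [45.9 57.2]
[316. 297.] 1720 [687.4 -40.4] [85.3 45.1] 27.9 [45.1 46.5]
[ 37. 329.] 118 [ 894.2 -491.6] [ 7.1 56.9] 3.8 [49.7 58. ]
```

View pics/w6.png

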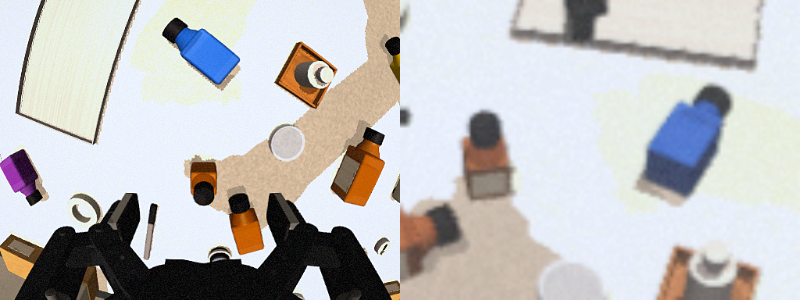

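Small bottle stands upright at (0.610, −0.130). The medium bottle has been knocked to a new place (noted). Grasp small firmly by the cap.

Run:
```python
from h import *
go(.6095,-.1298,.075)
```

```text
inc [-0.1081 -0.0023  0.2306] turn 0.0 rows 4 | pos [ 0.5457 -0.1415  0.2134] yaw 101.5 t 22.63 w 0.0857 F [-0.9  0.1 -1.1] j7 2.22
```

{"op": "move_arm", "data": {"increments": [[[-0.05,-0.002,0.0,0,0.8],[-0.108,-0.002,0.05,0,0.8],[-0.108,-0.002,0.11,0,0.8],[-0.108,-0.002,0.17,0,0.7],[-0.108,-0.002,0.21,0,0.7],[-0.108,-0.002,0.23,0,0.6],[-0.108,-0.002,0.23,0,0.5],[-0.108,-0.002,0.23,0,0.4],[-0.108,-0.002,0.23,0,0.2],[-0.108,-0.002,0.23,0,0.2],[-0.108,-0.002,0.23,0,0.2],[-0.108,-0.002,0.23,0,0.2],[-0.108,-0.002,0.23,0,0.2]]], "grip_force": 40}}

```text
time: 23.72
ee_pos: [0.6098, -0.1303, 0.0769]
orientation: [-0.1, 0.995, -0.0, 0.001]
ft_force: [-0.6, 0.7, 7.6]
width: 0.0265
grip_force: 40.1
```

Run:
```python
from h import *
go(.5232,.3759,.19,101)
```

```text
inc [-0.0271  0.8554 -0.1888] turn 0.011 rows 13 | pos [ 0.6098 -0.1303  0.0769] yaw 101.5 t 23.72 w 0.0265 F [-0.6  0.7  7.6] j7 2.29
```

{"op": "move_arm", "data": {"increments": [[[0,0,-0.04,0,0.2],[0,0,-0.09,0,0.2],[0,0,-0.14,0,0.2],[0,0.02,-0.19,0,0.2],[0,0.07,-0.19,0,0.2],[-0.003,0.13,-0.19,0,0.2],[-0.006,0.19,-0.19,0,0.2],[-0.009,0.25,-0.19,0,0.2],[-0.012,0.31,-0.19,0,0.2],[-0.014,0.37,-0.19,0,0.2],[-0.016,0.43,-0.19,0,0.2],[-0.018,0.49,-0.19,0,0.2],[-0.02,0.55,-0.19,0,0.2],[-0.022,0.61,-0.19,0,0.2],[-0.024,0.67,-0.19,0,0.2],[-0.026,0.73,-0.19,0,0.2],[-0.027,0.79,-0.19,0,0.2],[-0.027,0.835,-0.19,0,0.2],[-0.027,0.855,-0.19,0,0.2],[-0.027,0.855,-0.19,0,0.2]]]}}

```text
time: 25.38
ee_pos: [0.5213, 0.379, 0.1896]
orientation: [-0.102, 0.995, 0.0, -0.0]
ft_force: [-0.2, 0.6, -2.0]
width: 0.0265
grip_force: 39.7
```

Run:
```python
from h import *
im,d,P=wcloud()
print(pan(P)[:2])
go(.5232,.3759,.155)
s,ds,Ps=cloud("side")
go(.5232,.3759,.150)
```

```text
(array([0.52211038, 0.37588484]), np.float64(0.07375897883858273))
inc [-0.0013 -0.0015  0.0578] turn 0.0 rows 1 | pos [0.5223 0.3766 0.1897] yaw 101.6 t 25.43 w 0.0265 F [ 0.7  0.2 -1.3] j7 1.35
inc [-0.0007  0.0013  0.0664] turn 0.0 rows 1 | pos [0.523  0.3751 0.1898] yaw 101.5 t 25.48 w 0.0263 F [ 0.7  0.1 -0.4] j7 1.35
```

{"op": "move_arm", "data": {"increments": [[[0,0,0.02,0,0.2],[0,0,0.035,0,0.2],[0,0,0.048,0,0.2],[0,0,0.057,0,0.2],[0,0,0.062,0,0.2],[0,0,0.065,0,0.2],[0,0,0.067,0,0.2],[0,0,0.067,0,0.2],[0,0,0.067,0,0.2],[0,0,0.067,0,0.2]]]}}

```text
time: 26.32
ee_pos: [0.523, 0.3757, 0.1499]
orientation: [-0.1, 0.995, 0.0, 0.0]
ft_force: [0.0, -0.3, -0.5]
width: 0.0266
grip_force: 39.8
```

{"op": "move_arm", "data": {"increments": [[[0,0,0,0,0.33],[0,0,0,0,0.4],[0,0,0,0,0.5],[0,0,0,0,0.6],[0,0,0,0,0.7],[0,0,-0.02,0,0.7],[0,0,-0.06,0,0.7],[0,0,-0.1,0,0.7],[0,0,-0.1,0,0.7],[0,0,-0.1,0,0.7],[0,0,-0.1,0,0.7],[0,0,-0.1,0,0.7],[0,0,-0.1,0,0.7],[0,0,-0.1,0,0.7],[0,0,-0.1,0,0.7],[0,0,-0.1,0,0.7],[0,0,-0.1,0,0.7],[0,0,-0.1,0,0.7],[0,0,-0.1,0,0.7],[0,0,-0.1,0,0.7]]]}}

```text
time: 27.98
ee_pos: [0.5229, 0.3756, 0.2096]
orientation: [-0.1, 0.995, -0.0, 0.0]
ft_force: [0.5, 0.6, 0.1]
width: 0.0596
grip_force: 0.0
```

Run:
```python
from h import *
im,d,P=wcloud()
print(pan(P,.072)[:2]); stand(P,im,.523,.376,.154)
for b in bottles(im,P):print(*b)
go(.523,.376,.15)
```

```text
(array([0.52272615, 0.37587417]), np.float64(0.07163339229129959))
captop 1228 0.1535 ((0.5227794051170349, 0.3761707842350006), 0.014182657934725285) [0.5219 0.3762]
[ 61. 163.] 3366 [545.6 138.9] [ 56.3 110.3] 85.8 [55.3 56.8]
[262. 190.] 1533 [528.8 380. ] [51.8 41.5] 11.4 [117.5 128.3]
[  4. 248.] 61 [710.1  -3.6] [ 7.4 12.7] 88.0 [37.  44.8]
inc [-0.0004  0.0005  0.0993] turn 0.0 rows 2 | pos [0.5228 0.3756 0.2096] yaw 101.5 t 28.03 w 0.0597 F [-0.4 -0.3  0.2] j7 1.34
```

{"op": "move_arm", "data": {"increments": [[[0,0,0.03,0,0.6],[0,0,0.07,0,0.55],[0,0,0.095,0,0.5],[0,0,0.1,0,0.45],[0,0,0.1,0,0.4],[0,0,0.1,0,0.36],[0,0,0.1,0,0.33],[0,0,0.1,0,0.31],[0,0,0.099,0,0.25],[0,0,0.096,0,0.2],[0,0,0.09,0,0.2],[0,0,0.08,0,0.2],[0,0,0.05,0,0.2],[0,0,0.02,0,0.2],[0,0,0.02,0,0.2]]], "grip_force": 30}}

```text
time: 29.28
ee_pos: [0.5242, 0.3762, 0.2015]
orientation: [-0.1, 0.995, 0.001, 0.002]
ft_force: [-0.4, 0.1, -0.5]
width: 0.0265
grip_force: 30.3
```

Run:
```python
from h import *
im,d,P=wcloud();print(pan(P)[:2])
go(.386,-.3755,.20,81.5)
```

```text
(array([0.52229005, 0.37574726]), np.float64(0.07374760943536254))
inc [ 0.4741 -1.1818 -0.0035] turn 0.444 rows 19 | pos [0.5236 0.376  0.1997] yaw 101.5 t 29.33 w 0.0267 F [ 0.4  0.3 -1.6] j7 1.34
```

{"op": "move_arm", "data": {"increments": [[[0.01,-0.03,0,0,0.2],[0.034,-0.08,0,0,0.2],[0.058,-0.14,0,0.05,0.2],[0.082,-0.2,0,0.1,0.2],[0.106,-0.26,0,0.15,0.2],[0.13,-0.32,0,0.2,0.2],[0.154,-0.38,0,0.25,0.2],[0.178,-0.44,0,0.3,0.2],[0.202,-0.5,0,0.35,0.2],[0.226,-0.56,0,0.4,0.2],[0.25,-0.62,0,0.444,0.2],[0.274,-0.68,0,0.444,0.2],[0.298,-0.74,0,0.444,0.2],[0.32,-0.8,0,0.444,0.2],[0.34,-0.85,0,0.444,0.2],[0.36,-0.9,0,0.444,0.2],[0.38,-0.95,0,0.444,0.2],[0.395,-0.985,0,0.444,0.2],[0.395,-0.985,0,0.444,0.2]]]}}

```text
time: 30.92
ee_pos: [0.4065, -0.2549, 0.1977]
orientation: [0.077, 0.997, -0.001, -0.0]
ft_force: [-0.3, -1.4, -1.7]
width: 0.0268
grip_force: 30.2
```

Run:
```python
from h import *
im,d,P=wcloud();np.savez("w7",im=im,P=P)
q=P.reshape(-1,3);q=q[(abs(q[:,2]-.014)<.004)&(q[:,1]<-.26)&(q[:,0]>.3)&(q[:,0]<.62)&(q[:,1]>-.52)]
print("rim",len(q),cv2.minAreaRect(q[:,:2].astype(np.float32)*1000))
for b in bottles(im,P):print(*b)
go(.386,-.3755,.079,81.5)
save("w7.png",cv2.convertScaleAbs(cv2.resize(im,(800,600)),alpha=1.5))
```

```text
rim 894 ((463.9794921875, -384.83770751953125), (181.06558227539062, 240.56680297851562), 81.05329132080078)
[261. 214.] 2658 [ 398.6 -254.2] [37.6 23.1] 81.8 [164.4 174.9]
inc [ 0.0037 -0.2073  0.1976] turn -0.005 rows 5 | pos [ 0.4071 -0.2528  0.1974] yaw 81.3 t 30.97 w 0.0269 F [ 0.9  0.7 -1. ] j7 2.2
```

View pics/w7.png

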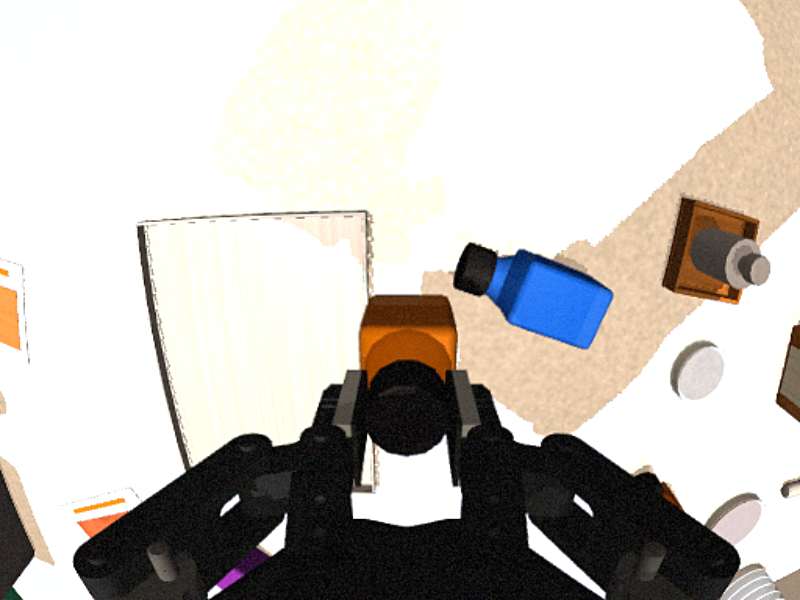

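Tray fits at (0.464, −0.385) and the small bottle hangs upright in the grip. Placing it at the near end of the tray.

{"op": "move_arm", "data": {"increments": [[[0.003,-0.06,0,0,0.2],[0.003,-0.12,0,0,0.2],[0.003,-0.17,0.02,0,0.2],[0.003,-0.205,0.06,0,0.2],[0.003,-0.205,0.1,0,0.2],[0.003,-0.205,0.14,0,0.2],[0.003,-0.205,0.17,0,0.2],[0.003,-0.205,0.185,0,0.2],[0.003,-0.205,0.192,0,0.2],[0.003,-0.205,0.195,0,0.2],[0.003,-0.205,0.196,0,0.2],[0.003,-0.205,0.196,0,0.2]]]}}

```text
time: 31.97
ee_pos: [0.389, -0.3717, 0.0812]
orientation: [0.074, 0.997, 0.0, 0.001]
ft_force: [-0.1, -0.5, -1.1]
width: 0.0266
grip_force: 30.3
```

{"op": "move_arm", "data": {"increments": [[[0,0,0.002,0,0.2],[0,0,0.003,0,0.2],[0,0,0.003,0,0.2]]]}}

```text
time: 32.22
ee_pos: [0.3899, -0.3723, 0.0808]
orientation: [0.074, 0.997, -0.0, 0.002]
ft_force: [-4.9, 9.8, 33.6]
width: 0.0265
grip_force: 33.8
```

{"op": "move_arm", "data": {"increments": [[[0,0,0.0,0,0.2],[0,0,-0.001,0,0.33],[0,0,-0.001,0,0.4],[0,0,-0.001,0,0.5],[0,0,-0.001,0,0.6],[0,0,-0.001,0,0.7],[0,0,-0.04,0,0.7],[0,0,-0.1,0,0.7],[0,0,-0.16,0,0.7],[0,0,-0.22,0,0.8],[-0.05,0.03,-0.24,0,0.9],[-0.1,0.08,-0.25,0,1],[-0.15,0.14,-0.25,0,1],[-0.18,0.2,-0.25,-0.1,1],[-0.22,0.25,-0.25,-0.25,1],[-0.26,0.3,-0.25,-0.4,1],[-0.28,0.35,-0.25,-0.55,1],[-0.28,0.38,-0.25,-0.7,1],[-0.28,0.38,-0.25,-0.75,1],[-0.28,0.38,-0.25,-0.75,1]]], "grip_force": 20}}

```text
time: 33.88
ee_pos: [0.5885, -0.1703, 0.2281]
orientation: [-0.221, 0.975, 0.0, -0.0]
ft_force: [1.1, -0.9, 0.5]
width: 0.0853
grip_force: 0.0
```

Run:
```python
from h import *
im,d,P=wcloud();np.savez("w8",im=im,P=P)
stand(P,im,.387,-.372,.084)
for b in bottles(im,P):print(*b)
s,ds,Ps=cloud("side");stand(Ps,s,.387,-.372,.084)
for b in bottles(s,Ps):print(*b)
t,dt,Pt=cloud("top")
for b in bottles(t,Pt):print(*b)
go(.64,-.065,.12,118)
```

```text
no cap 0
[465. 244.] 2102 [546.6 137. ] [ 58.4 109.5] 85.0 [55.1 56.6]
[316. 284.] 1781 [687.6 -40.8] [84.6 45.6] 27.9 [45.1 46.4]
[ 18. 271.] 165 [ 905.2 -465.9] [44.2 21.6] 35.9 [45.3 58.4]
captop 39 0.0821 ((0.3906472623348236, -0.36710548400878906), 0.01581905223429203) [ 0.3914 -0.367 ]
[316. 131.] 69 [ 392.8 -365. ] [36.  33.4] 79.2 [48.2 58.3]
[214. 211.] 374 [691.  -36.2] [84.4 46.4] 25.6 [44.6 47.4]
[265. 269.] 915 [549.1 141.6] [ 57.2 109.5] 85.3 [54.6 57.3]
[252. 148.] 469 [687.5 -40.6] [83.1 44.6] 28.8 [43.7 48.1]
[185. 198.] 802 [545.7 135.6] [ 56.  110.2] 85.8 [53.9 58.1]
[372. 260.] 86 [ 390.3 -370.1] [32.7 35.2] 79.0 [47.4 56.1]
inc [-0.1546  0.1252  0.1804] turn -0.065 rows 4 | pos [ 0.5878 -0.1723  0.2283] yaw 115.1 t 34.03 w 0.0854 F [-0.  -0.4 -0.1] j7 2.52
```

{"op": "move_arm", "data": {"increments": [[[-0.05,0.04,0.03,-0.03,0.8],[-0.1,0.08,0.08,-0.065,0.8],[-0.143,0.12,0.13,-0.065,0.8],[-0.143,0.123,0.18,-0.065,0.8],[-0.143,0.123,0.18,-0.065,0.8],[-0.143,0.123,0.18,-0.065,0.8]]]}}

```text
time: 34.53
ee_pos: [0.6333, -0.0686, 0.119]
orientation: [-0.243, 0.97, -0.0, -0.002]
ft_force: [-0.0, -0.2, 1.5]
width: 0.0683
grip_force: 0.0
```

Run:
```python
from h import *
go(.6346,-.0688,.022,118)
```

```text
inc [-0.0023 -0.0013  0.1616] turn 0.002 rows 3 | pos [ 0.6333 -0.0686  0.119 ] yaw 118.1 t 34.53 w 0.0683 F [-0.  -0.2  1.5] j7 2.45
```

{"op": "move_arm", "data": {"increments": [[[-0.002,-0.001,0.06,0,0.8],[-0.002,-0.001,0.11,0,0.8],[-0.002,-0.001,0.15,0,0.7],[-0.002,-0.001,0.16,0,0.6],[-0.002,-0.001,0.16,0,0.5],[-0.002,-0.001,0.16,0,0.4],[-0.002,-0.001,0.16,0,0.3],[-0.002,-0.001,0.16,0,0.3],[-0.002,-0.001,0.16,0,0.3],[-0.002,-0.001,0.16,0,0.3]]], "grip_force": 20}}

```text
time: 35.37
ee_pos: [0.6361, -0.0686, 0.0253]
orientation: [-0.243, 0.97, -0.001, 0.001]
ft_force: [-0.8, -4.8, 5.7]
width: 0.0318
grip_force: 20.0
```

{"op": "move_arm", "data": {"increments": [[[0,0,-0.015,0,0.3],[0,0,-0.035,0,0.3],[0,0,-0.055,0,0.3],[0,0,-0.075,0,0.3],[0,0,-0.1,0,0.3],[0,0,-0.12,0,0.3],[0,0,-0.14,0,0.3],[0,0,-0.16,0,0.3],[0,0,-0.17,0,0.3],[0,0,-0.17,0,0.3],[0,0,-0.17,0,0.3]]]}}

```text
time: 36.28
ee_pos: [0.6356, -0.0679, 0.1262]
orientation: [-0.244, 0.97, -0.0, 0.0]
ft_force: [0.5, -0.5, -2.1]
width: 0.0317
grip_force: 20.8
```

Run:
```python
from h import *
o=env.get_obs();print(o["width"],o["grip_force"],o["ft_force"],o["ee_pos"])
s,ds,Ps=cloud("side");tilt(Ps,s,.68,-.04,.08,.01)
```

```text
0.03173121982453772 20.78372061252594 [ 0.47989433 -0.52723407 -2.08581581] [ 0.63557581 -0.06789654  0.12621716]
n 428 c [ 0.6917 -0.032   0.1234] axis [ 0.902  0.393 -0.176] ext [-0.041  0.038] z [0.1131 0.1323] x [0.6532 0.7292]
```

{"op": "move_arm", "data": {"increments": [[[0,0,0,0,0.37],[0,0,0,0,0.374],[0,0,0,0,0.374]]]}}

```text
time: 36.58
ee_pos: [0.6354, -0.0681, 0.1257]
orientation: [-0.243, 0.97, 0.0, -0.0]
ft_force: [-0.4, -0.1, -0.9]
width: 0.0322
grip_force: 18.7
```

{"op": "move_arm", "data": {"increments": [[[0,0,0,0,0.376],[0,0,0,0,0.378],[0,0,0,0,0.378]]]}}

```text
time: 36.83
ee_pos: [0.6356, -0.0681, 0.1261]
orientation: [-0.243, 0.97, -0.0, -0.0]
ft_force: [0.1, -0.8, -2.7]
width: 0.0325
grip_force: 12.3
```

Run:
```python
from h import *
o=env.get_obs();print(o["width"],o["grip_force"],o["ft_force"],o["ee_pos"])
s,ds,Ps=cloud("side");tilt(Ps,s,.68,-.04,.08,.01)
```

```text
0.0324929701724526 12.32734501361847 [ 0.13709736 -0.77272623 -2.67515326] [ 0.63560218 -0.06805823  0.12613796]
n 358 c [ 0.6751 -0.0394  0.0889] axis [ 0.706  0.235 -0.668] ext [-0.0344  0.0419] z [0.0559 0.1114] x [0.6396 0.7058]
```

{"op": "move_arm", "data": {"increments": [[[0,0,0,0,0.379],[0,0,0,0,0.38],[0,0,0,0,0.38]]]}}

```text
time: 37.13
ee_pos: [0.6356, -0.0681, 0.1262]
orientation: [-0.243, 0.97, -0.0, 0.0]
ft_force: [-0.6, 0.5, -1.2]
width: 0.0326
grip_force: 8.5
```

{"op": "move_arm", "data": {"increments": [[[0,0,0,0,0.381],[0,0,0,0,0.3815],[0,0,0,0,0.3815]]]}}

```text
time: 37.38
ee_pos: [0.6356, -0.068, 0.1263]
orientation: [-0.243, 0.97, -0.0, 0.0]
ft_force: [-1.6, -0.4, -1.4]
width: 0.0328
grip_force: 6.1
```

Run:
```python
from h import *
o=env.get_obs();print(o["width"],o["grip_force"],o["ft_force"],o["ee_pos"])
s,ds,Ps=cloud("side");tilt(Ps,s,.67,-.05,.08,.01)
```

```text
0.03278480707099973 6.114300638437271 [-1.63877788 -0.44321321 -1.44129514] [ 0.63563033 -0.0680458   0.12626004]
n 276 c [ 0.6609 -0.0452  0.0824] axis [-0.624 -0.129  0.771] ext [-0.0438  0.0295] z [0.0425 0.1056] x [0.6283 0.6861]
```

{"op": "move_arm", "data": {"increments": [[[0,0,0,0,0.3825],[0,0,0,0,0.383],[0,0,0,0,0.383],[0,0,0.02,0,0.383],[0,0,0.04,0,0.383],[-0.005,0,0.047,0,0.383],[-0.015,0,0.048,0,0.383],[-0.025,0,0.049,0,0.383],[-0.035,0,0.05,0,0.383],[-0.045,0,0.051,0,0.383],[-0.055,0,0.052,0,0.383],[-0.065,0,0.053,0,0.383],[-0.075,0,0.053,0,0.383],[-0.085,0,0.053,0,0.383],[-0.085,0,0.053,0,0.383]]]}}

```text
time: 38.68
ee_pos: [0.6813, -0.043, 0.0941]
orientation: [-0.244, 0.97, 0.0, -0.0]
ft_force: [-0.4, 0.0, 0.9]
width: 0.0331
grip_force: 5.7
```

```bash
cat >> h.py <<'E'
def faces(Ps,x,y,r=.05,top=.07):
    for a in np.arange(.006,top,.012):
        k=Ps[(np.hypot(Ps[...,0]-x,Ps[...,1]-y)<r)&(abs(Ps[...,2]-a-.006)<.006)]
        if len(k)>5: print(round(a,3),len(k),np.percentile(k[:,0],[3,97]).round(4),np.percentile(k[:,1],[3,97]).round(4))
E
python3 - <<'E'
from h import *
o=env.get_obs();e=o["ee_pos"];print(o["width"],o["grip_force"],o["ft_force"],e)
s,ds,Ps=cloud("side");tilt(Ps,s,e[0]+.02,e[1]+.015,.07,.01);faces(Ps,e[0]+.02,e[1]+.015,.05,.09)
E
```

```text
0.033073054968448194 5.65367303788662 [-0.44820549  0.02642536  0.92471903] [ 0.68131361 -0.0429791   0.09405731]
n 105 c [ 0.6657 -0.0321  0.0662] axis [0.878 0.446 0.176] ext [-0.0343  0.0238] z [0.0415 0.0805] x [0.6366 0.6942]
0.006 13 [0.6532 0.6662] [-0.031  -0.0248]
0.018 19 [0.6527 0.6713] [-0.0314 -0.0218]
0.03 23 [0.6539 0.6744] [-0.0311 -0.0189]
0.042 35 [0.6516 0.6796] [-0.0307 -0.0163]
0.054 62 [0.6538 0.6984] [-0.0415 -0.0155]
0.066 52 [0.6529 0.69  ] [-0.0424 -0.0228]
0.078 13 [0.6615 0.6924] [-0.0353 -0.0154]
```

Run:
```python
from h import *
s,_=env.read_camera("side");t,_=env.read_camera("top")
save("m1.png",cv2.convertScaleAbs(np.hstack([cv2.resize(s[150:255,150:290],(400,300)),cv2.resize(t[90:195,190:330],(400,300))]),alpha=1.6))
```

```text
(no output)
```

View pics/m1.png

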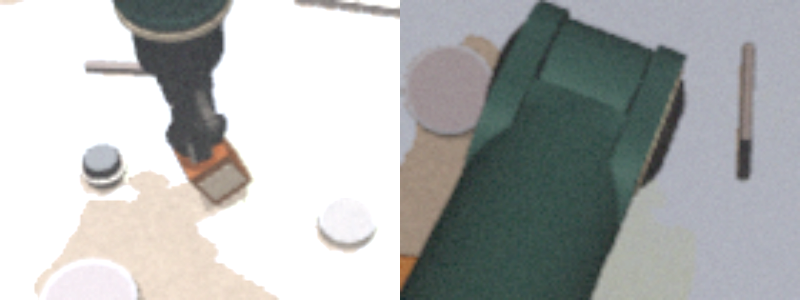

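Run:
```python
from h import *
s,ds,Ps=cloud("side");faces(Ps,.66,-.045,.06,.09)
```

```text
0.006 25 [0.6332 0.6668] [-0.0579 -0.024 ]
0.018 46 [0.6316 0.669 ] [-0.0692 -0.0223]
0.03 50 [0.6352 0.6746] [-0.0599 -0.0207]
0.042 49 [0.6387 0.6778] [-0.0641 -0.0183]
0.054 78 [0.6433 0.6981] [-0.0502 -0.0172]
0.066 64 [0.6476 0.688 ] [-0.0443 -0.0229]
0.078 13 [0.6576 0.6901] [-0.0389 -0.0148]
```

The bottle is over-tilted by about 18° with its base towards the robot. Pull the cap back about 30 mm.

{"op": "move_arm", "data": {"increments": [[[0.01,0,0,0,0.383],[0.02,0,0,0,0.383],[0.03,0,0.001,0,0.383],[0.04,0,0.002,0,0.383],[0.05,0,0.003,0,0.383],[0.05,0,0.004,0,0.383],[0.05,0,0.004,0,0.383]]]}}

```text
time: 39.47
ee_pos: [0.6538, -0.0585, 0.0923]
orientation: [-0.243, 0.97, -0.0, 0.0]
ft_force: [-1.6, -0.3, 5.3]
width: 0.0328
grip_force: 6.0
```

Run:
```python
from h import *
o=env.get_obs();print(o["grip_force"],o["ft_force"],o["ee_pos"])
s,ds,Ps=cloud("side");faces(Ps,.66,-.045,.06,.09)
```

```text
6.032931357622147 [-1.62124452 -0.26493526  5.25939665] [ 0.65377099 -0.05854561  0.0923138 ]
0.006 44 [0.6265 0.6812] [-0.0561 -0.0257]
0.018 48 [0.6274 0.678 ] [-0.0497 -0.0257]
0.03 47 [0.6283 0.6804] [-0.0507 -0.0255]
0.042 51 [0.628  0.6789] [-0.0488 -0.0255]
0.054 85 [0.6315 0.6844] [-0.0608 -0.0256]
0.066 61 [0.6319 0.6764] [-0.0494 -0.0318]
0.078 28 [0.6342 0.672 ] [-0.0437 -0.0289]
```

{"op": "move_arm", "data": {"increments": [[[0,0,0,0,0.39],[0,0,0,0,0.45],[0,0,0,0,0.6],[0,0,0,0,0.8],[0,0,-0.03,0,0.9],[0,0,-0.09,0,1],[0,0,-0.15,0,1],[0.05,0,-0.2,0,1],[0.09,0,-0.2,0,1],[0.09,0,-0.2,0,1],[0.09,0,-0.2,0,1]]]}}

```text
time: 40.43
ee_pos: [0.606, -0.0841, 0.2127]
orientation: [-0.243, 0.97, 0.0, 0.001]
ft_force: [1.0, 0.4, -0.3]
width: 0.0851
grip_force: 0.0
```

Run:
```python
from h import *
im,d,P=wcloud();np.savez("w9",im=im,P=P)
stand(P,im,.655,-.053,.104)
for b in bottles(im,P):print(*b)
go(.655,-.053,.097)
```

```text
captop 905 0.1037 ((0.6518481969833374, -0.05952893942594528), 0.016735872253775597) [ 0.6511 -0.0602]
[437. 223.] 3049 [546.  136.5] [ 56.7 110.6] 85.8 [55.2 56.7]
[260. 220.] 1514 [651.  -59.9] [45.2 45.5] 28.4 [65.2 78. ]
[ 30. 273.] 249 [ 907.6 -329.8] [62.4 31.3] 41.2 [45.5 58.6]
inc [-0.095   0.0064  0.192 ] turn 0.0 rows 4 | pos [ 0.6065 -0.0834  0.2122] yaw 118.2 t 40.48 w 0.0855 F [ 0.4  0.4 -0.5] j7 2.42
```

Run:
```python
from h import *
go(.6518,-.0597,.098)
```

```text
inc [-0.085  -0.0009  0.1903] turn 0.0 rows 3 | pos [ 0.6065 -0.0834  0.2122] yaw 118.2 t 40.48 w 0.0855 F [ 0.4  0.4 -0.5] j7 2.42
```

{"op": "move_arm", "data": {"increments": [[[-0.04,-0.001,0,0,0.9],[-0.085,-0.001,0.04,0,0.8],[-0.085,-0.001,0.09,0,0.8],[-0.085,-0.001,0.14,0,0.7],[-0.085,-0.001,0.18,0,0.7],[-0.085,-0.001,0.19,0,0.6],[-0.085,-0.001,0.19,0,0.5],[-0.085,-0.001,0.19,0,0.4],[-0.085,-0.001,0.19,0,0.3],[-0.085,-0.001,0.19,0,0.3],[-0.085,-0.001,0.19,0,0.3],[-0.085,-0.001,0.19,0,0.3]]], "grip_force": 40}}

```text
time: 41.48
ee_pos: [0.6523, -0.06, 0.0991]
orientation: [-0.244, 0.97, -0.0, 0.001]
ft_force: [-0.3, 0.9, 6.0]
width: 0.0317
grip_force: 40.5
```

Run:
```python
from h import *
go(.5229,.3758,.215)
```

```text
inc [-0.1532  0.7419 -0.1934] turn 0.0 rows 12 | pos [ 0.6523 -0.06    0.0991] yaw 118.2 t 41.48 w 0.0317 F [-0.3  0.9  6. ] j7 2.45
```

{"op": "move_arm", "data": {"increments": [[[0,0,-0.04,0,0.3],[0,0,-0.09,0,0.3],[0,0,-0.14,0,0.3],[0,0.02,-0.18,0,0.3],[-0.01,0.07,-0.193,0,0.3],[-0.024,0.12,-0.193,0,0.3],[-0.036,0.18,-0.193,0,0.3],[-0.048,0.24,-0.193,0,0.3],[-0.06,0.3,-0.193,0,0.3],[-0.072,0.36,-0.193,0,0.3],[-0.084,0.42,-0.193,0,0.3],[-0.096,0.48,-0.193,0,0.3],[-0.108,0.54,-0.193,0,0.3],[-0.12,0.6,-0.193,0,0.3],[-0.132,0.65,-0.193,0,0.3],[-0.143,0.69,-0.193,0,0.3],[-0.15,0.725,-0.193,0,0.3],[-0.153,0.742,-0.193,0,0.3],[-0.153,0.742,-0.193,0,0.3],[-0.153,0.742,-0.193,0,0.3]]]}}

```text
time: 43.15
ee_pos: [0.5225, 0.3752, 0.2138]
orientation: [-0.243, 0.97, -0.0, 0.0]
ft_force: [-0.1, -0.6, -1.1]
width: 0.0316
grip_force: 40.3
```

Run:
```python
from h import *
im,d,P=wcloud();print(pan(P)[:2])
s=env.read_camera("side")
go(.5229,.3758,.170)
```

```text
(array([0.52198386, 0.37558828]), np.float64(0.07376926444006937))
inc [-0.0009  0.0027  0.0733] turn 0.0 rows 2 | pos [0.5232 0.3741 0.214 ] yaw 118.1 t 43.25 w 0.0315 F [ 0.6  0.  -2.2] j7 1.64
```

{"op": "move_arm", "data": {"increments": [[[0,0.002,0.02,0,0.3],[0,0.002,0.038,0,0.3],[0,0.002,0.052,0,0.3],[0,0.002,0.06,0,0.3],[0,0.002,0.065,0,0.3],[0,0.002,0.068,0,0.3],[0,0.002,0.071,0,0.3],[0,0.002,0.073,0,0.3],[0,0.002,0.074,0,0.3],[0,0.002,0.074,0,0.3],[0,0.002,0.074,0,0.3]]]}}

```text
time: 44.17
ee_pos: [0.522, 0.3768, 0.1697]
orientation: [-0.243, 0.97, 0.0, 0.0]
ft_force: [0.0, -1.7, 0.9]
width: 0.0317
grip_force: 40.5
```

{"op": "move_arm", "data": {"increments": [[[0,0,0,0,0.38],[0,0,0,0,0.45],[0,0,0,0,0.55],[0,0,0,0,0.65],[0,0,0,0,0.75],[0,0,-0.02,0,0.75],[0,0,-0.06,0,0.75],[0,0,-0.1,0,0.75],[0,0,-0.1,0,0.75],[0,0,-0.1,0,0.75],[0,0,-0.1,0,0.75],[0,0,-0.1,0,0.75],[0,0,-0.1,0,0.75],[0,0,-0.1,0,0.75],[0,0,-0.1,0,0.75],[0,0,-0.1,0,0.75],[0,0,-0.1,0,0.75],[0,0,-0.1,0,0.75],[0,0,-0.1,0,0.75],[0,0,-0.1,0,0.75]]]}}

```text
time: 45.83
ee_pos: [0.5219, 0.3768, 0.2294]
orientation: [-0.243, 0.97, -0.0, 0.0]
ft_force: [0.0, 0.5, -0.4]
width: 0.0641
grip_force: 0.0
```

Run:
```python
from h import *
im,d,P=wcloud()
print(pan(P,.071)[:2]); stand(P,im,.523,.376,.174)
for b in bottles(im,P):print(*b)
go(.5226,.376,.17)
```

```text
(array([0.52141285, 0.37575174]), np.float64(0.07080789297829004))
captop 1754 0.1747 ((0.521399199962616, 0.3765525817871094), 0.01666637323796749) [0.5203 0.3762]
[ 74. 105.] 3422 [545.1 139. ] [ 55.9 111.7] 85.2 [55.3 56.9]
[261. 185.] 2258 [520.3 376.6] [44.8 45.5] 27.9 [136.3 148.4]
inc [-0.0005 -0.0017  0.099 ] turn 0.0 rows 2 | pos [0.5219 0.3768 0.2294] yaw 118.2 t 45.88 w 0.0643 F [ 0.4  0.5 -0.5] j7 1.63
```

{"op": "move_arm", "data": {"increments": [[[0,0,0.03,0,0.65],[0,0,0.07,0,0.6],[0,0,0.095,0,0.55],[0,0,0.1,0,0.5],[0,0,0.1,0,0.45],[0,0,0.1,0,0.42],[0,0,0.1,0,0.39],[0,0,0.1,0,0.37],[0,0,0.099,0,0.33],[0,0,0.096,0,0.3],[0,0,0.09,0,0.3],[0,0,0.08,0,0.3],[0,0,0.05,0,0.3],[0,0,0.02,0,0.3],[0,0,0.02,0,0.3]]], "grip_force": 35}}

```text
time: 47.13
ee_pos: [0.5231, 0.3772, 0.2212]
orientation: [-0.243, 0.97, 0.001, 0.002]
ft_force: [0.5, 0.9, -1.4]
width: 0.0316
grip_force: 35.0
```

Run:
```python
from h import *
im,d,P=wcloud();print(pan(P)[:2])
go(.464,-.384,.22,81.5)
```

```text
(array([0.52231365, 0.37584958]), np.float64(0.07375877481621906))
inc [ 0.685  -1.0721 -0.0036] turn 0.815 rows 19 | pos [0.5226 0.3771 0.2194] yaw 118.2 t 47.18 w 0.0313 F [ 0.6  0.6 -2.6] j7 1.63
```

{"op": "move_arm", "data": {"increments": [[[0.016,-0.025,0,0,0.3],[0.05,-0.075,0,0.03,0.3],[0.084,-0.13,0,0.07,0.3],[0.118,-0.185,0,0.13,0.3],[0.152,-0.24,0,0.19,0.3],[0.186,-0.29,0,0.25,0.3],[0.22,-0.345,0,0.31,0.3],[0.254,-0.4,0,0.37,0.3],[0.288,-0.45,0,0.43,0.3],[0.322,-0.505,0,0.49,0.3],[0.356,-0.56,0,0.55,0.3],[0.39,-0.61,0,0.61,0.3],[0.424,-0.665,0,0.67,0.3],[0.458,-0.715,0,0.73,0.3],[0.492,-0.77,0,0.78,0.3],[0.526,-0.825,0,0.815,0.3],[0.56,-0.875,0,0.815,0.3],[0.59,-0.925,0,0.815,0.3],[0.616,-0.965,0,0.815,0.3],[0.616,-0.965,0,0.815,0.3]]]}}

```text
time: 48.85
ee_pos: [0.4672, -0.3137, 0.2173]
orientation: [0.077, 0.997, -0.001, -0.0]
ft_force: [-0.7, -0.1, -1.1]
width: 0.0317
grip_force: 35.2
```

Run:
```python
from h import *
go(.464,-.384,.101,81.5)
```

```text
inc [-0.0128 -0.116   0.1941] turn -0.008 rows 4 | pos [ 0.4672 -0.3137  0.2173] yaw 81.1 t 48.85 w 0.0317 F [-0.7 -0.1 -1.1] j7 2.31
```

{"op": "move_arm", "data": {"increments": [[[-0.004,-0.04,0,0,0.3],[-0.008,-0.08,0,0,0.3],[-0.011,-0.114,0.03,0,0.3],[-0.011,-0.114,0.07,0,0.3],[-0.011,-0.114,0.11,0,0.3],[-0.011,-0.114,0.145,0,0.3],[-0.011,-0.114,0.17,0,0.3],[-0.011,-0.114,0.184,0,0.3],[-0.011,-0.114,0.191,0,0.3],[-0.011,-0.114,0.194,0,0.3],[-0.011,-0.114,0.195,0,0.3],[-0.011,-0.114,0.196,0,0.3],[-0.011,-0.114,0.196,0,0.3]]]}}

```text
time: 49.93
ee_pos: [0.4668, -0.3771, 0.102]
orientation: [0.074, 0.997, -0.0, 0.001]
ft_force: [-3.4, 7.2, 19.9]
width: 0.0313
grip_force: 37.7
```

{"op": "move_arm", "data": {"increments": [[[0,0,-0.001,0,0.38],[0,0,-0.001,0,0.45],[0,0,-0.001,0,0.55],[0,0,-0.001,0,0.7],[0,0,-0.001,0,0.75],[0,0,-0.04,0,0.75],[0,0,-0.1,0,0.8],[0,0,-0.16,0,0.9],[0.01,0.05,-0.22,0,1],[0.02,0.1,-0.22,0,1],[0.03,0.16,-0.22,0,1],[0.04,0.22,-0.22,0,1],[0.05,0.28,-0.22,0,1],[0.06,0.34,-0.22,0,1],[0.07,0.4,-0.22,0,1],[0.08,0.46,-0.22,0,1],[0.09,0.52,-0.22,-0.1,1],[0.1,0.58,-0.22,-0.1,1],[0.12,0.64,-0.22,-0.1,1],[0.13,0.7,-0.22,-0.1,1]]]}}

```text
time: 51.6
ee_pos: [0.4499, 0.0518, 0.232]
orientation: [0.035, 0.999, 0.0, 0.0]
ft_force: [1.0, 0.5, 1.1]
width: 0.0856
grip_force: 0.0
```

Run:
```python
from h import *
im,d,P=wcloud();np.savez("w10",im=im,P=P)
for b in bottles(im,P):print(*b)
s,ds,Ps=cloud("side")
for b in bottles(s,Ps):print(*b)
stand(Ps,s,.464,-.377,.105);stand(Ps,s,.389,-.372,.084)
t,dt,Pt=cloud("top")
for b in bottles(t,Pt):print(*b)
q=P.reshape(-1,3);hsv=cv2.cvtColor(im,cv2.COLOR_RGB2HSV).reshape(-1,3)
m=(hsv[:,2]<60)&(q[:,2]>.03)&(q[:,2]<.055)&(np.hypot(q[:,0]-.48,q[:,1]-.1416)<.04)
k=q[m];print("cap",len(k),cv2.minAreaRect(k[:,:2].astype(np.float32)*1000) if len(k)>4 else 0)
go(.4732,.1422,.12,85.5)
```

```text
[333. 243.] 2981 [544.8 136.6] [ 55.6 112.4] 85.8 [55.1 56.5]
[293. 125.] 125 [ 470.  -370.7] [46.5 42.9] 82.1 [68. 80.]
[265. 269.] 892 [548.8 141. ] [ 57.5 109.3] 84.9 [54.7 57.4]
captop 58 0.1043 ((0.4694819152355194, -0.3729403018951416), 0.01724414899945259) [ 0.4676 -0.3726]
no cap 0
[185. 197.] 777 [548.6 135.5] [ 55.9 104.3] 85.6 [54.2 58.4]
[376. 232.] 150 [ 467.  -377.6] [43.  43.8] 79.9 [68.1 77.9]
[372. 260.] 87 [ 390.7 -370.8] [31.8 35.2] 80.4 [47.8 56.4]
cap 589 ((491.9908752441406, 141.1376190185547), (47.68232345581055, 41.983951568603516), 85.9463119506836)
inc [-0.0277  0.1514  0.1865] turn 0.017 rows 4 | pos [0.4507 0.0526 0.2319] yaw 86.3 t 51.75 w 0.0851 F [ 0.3 -0.3  0.1] j7 1.48
```

{"op": "move_arm", "data": {"increments": [[[-0.01,0.06,0.05,0.017,0.85],[-0.02,0.12,0.1,0.017,0.85],[-0.028,0.151,0.15,0.017,0.85],[-0.028,0.151,0.2,0.017,0.85],[-0.028,0.151,0.25,0.017,0.85],[-0.028,0.151,0.3,0.017,0.85],[-0.028,0.151,0.33,0.017,0.85],[-0.028,0.151,0.34,0.017,0.7],[-0.028,0.151,0.34,0.017,0.6],[-0.028,0.151,0.34,0.017,0.5],[-0.028,0.151,0.34,0.017,0.4],[-0.028,0.151,0.34,0.017,0.35],[-0.028,0.151,0.34,0.017,0.35],[-0.028,0.151,0.34,0.017,0.35]]], "grip_force": 35}}

```text
time: 52.92
ee_pos: [0.4743, 0.1394, 0.0286]
orientation: [0.042, 0.999, 0.0, 0.001]
ft_force: [-2.5, -2.3, 5.3]
width: 0.0366
grip_force: 34.7
```

{"op": "move_arm", "data": {"increments": [[[0,0,-0.015,0,0.35],[0,0,-0.035,0,0.35],[0,0,-0.055,0,0.35],[0,0,-0.075,0,0.35],[0,0,-0.1,0,0.35],[0,0,-0.12,0,0.35],[0,0,-0.14,0,0.35],[0,0,-0.16,0,0.35],[0,0,-0.18,0,0.35],[0,0,-0.2,0,0.35],[0,0,-0.21,0,0.35],[0,0,-0.21,0,0.35]]]}}

```text
time: 53.92
ee_pos: [0.4745, 0.1396, 0.1552]
orientation: [0.041, 0.999, 0.001, 0.001]
ft_force: [0.6, 0.1, -2.8]
width: 0.0362
grip_force: 38.3
```

Run:
```python
from h import *
o=env.get_obs();e=o["ee_pos"];print(o["width"],o["grip_force"],o["ft_force"],e)
s,ds,Ps=cloud("side");tilt(Ps,s,.53,.14,.1,.01)
```

```text
0.036186199962577284 38.253849148750305 [ 0.55383184  0.07375039 -2.78544394] [0.47446062 0.13963153 0.15516486]
n 990 c [0.5413 0.1421 0.1372] axis [ 0.867 -0.196 -0.458] ext [-0.0444  0.0575] z [0.1099 0.1555] x [0.4975 0.5916]
```

{"op": "move_arm", "data": {"increments": [[[0,0,0,0,0.4],[0,0,0,0,0.42],[0,0,0,0,0.43],[0,0,0,0,0.43]]], "grip_force": 20}}

```text
time: 54.3
ee_pos: [0.4738, 0.1392, 0.1534]
orientation: [0.042, 0.999, -0.0, -0.0]
ft_force: [0.9, -0.9, -3.1]
width: 0.0368
grip_force: 28.6
```

{"op": "move_arm", "data": {"increments": [[[0,0,0,0,0.434],[0,0,0,0,0.436],[0,0,0,0,0.436]]]}}

```text
time: 54.55
ee_pos: [0.4739, 0.1393, 0.1537]
orientation: [0.042, 0.999, -0.0, -0.0]
ft_force: [-1.8, 0.3, -3.8]
width: 0.0376
grip_force: 13.7
```

Run:
```python
from h import *
o=env.get_obs();e=o["ee_pos"];print(o["width"],o["grip_force"],o["ft_force"],e)
s,ds,Ps=cloud("side");tilt(Ps,s,.53,.14,.1,.01)
```

```text
0.037580008381959074 13.695513904094696 [-1.80699696  0.32819635 -3.84198547] [0.47390431 0.139319   0.1537156 ]
n 344 c [0.4892 0.1535 0.1203] axis [ 0.309 -0.06  -0.949] ext [-0.1551  0.0182] z [0.0978 0.2702] x [0.4512 0.5107]
```

Run:
```python
from h import *
s,ds,Ps=cloud("side");faces(Ps,.49,.14,.06,.14)
save("l1.png",cv2.convertScaleAbs(cv2.resize(s[210:340,200:373],(665,500)),alpha=1.6))
```

```text
0.018 10 [0.4583 0.5048] [0.1532 0.1703]
0.03 59 [0.4543 0.5065] [0.1246 0.1713]
0.042 54 [0.4543 0.5049] [0.1383 0.1709]
0.054 61 [0.4546 0.5057] [0.1439 0.1707]
0.066 57 [0.4529 0.5047] [0.1508 0.1714]
0.078 64 [0.4522 0.5045] [0.1422 0.1714]
0.09 74 [0.4529 0.5051] [0.131  0.1708]
0.102 184 [0.449  0.5038] [0.1166 0.1703]
0.114 142 [0.4533 0.4995] [0.128  0.1651]
0.126 10 [0.487  0.4931] [0.1441 0.1541]
0.138 19 [0.4743 0.4926] [0.1395 0.1686]
```

View pics/l1.png

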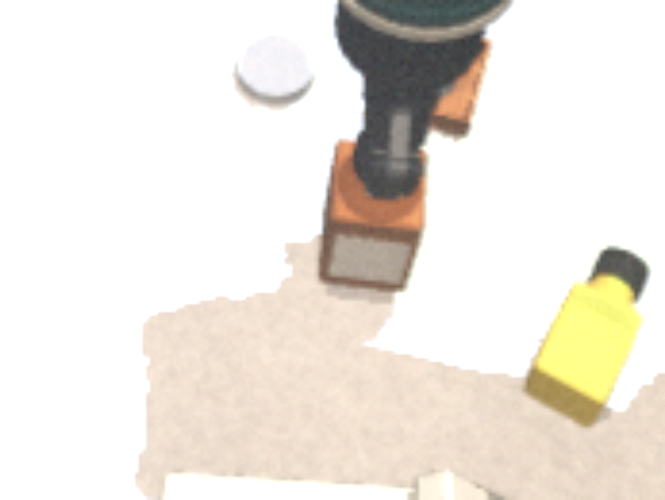

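The large bottle now hangs vertical in the grip. Set it down.

{"op": "move_arm", "data": {"increments": [[[0,0,0.02,0,0.436],[0,0,0.035,0,0.436],[0,0,0.043,0,0.436],[0,0,0.048,0,0.436],[0,0,0.051,0,0.436],[0,0,0.053,0,0.436],[0,0,0.055,0,0.436],[0,0,0.055,0,0.436]]]}}

```text
time: 55.32
ee_pos: [0.4748, 0.1395, 0.121]
orientation: [0.042, 0.999, 0.0, 0.001]
ft_force: [-1.9, 0.9, 17.9]
width: 0.0372
grip_force: 19.5
```

Pressed flat with 18 N. Release, back off, and look.

{"op": "move_arm", "data": {"increments": [[[0,0,-0.002,0,0.44],[0,0,-0.002,0,0.5],[0,0,-0.002,0,0.6],[0,0,-0.002,0,0.75],[0,0,-0.002,0,0.85],[0,0,-0.03,0,0.9],[0,0,-0.09,0,1],[0,0,-0.14,0,1],[0.03,0,-0.17,0,1],[0.05,0,-0.17,0,1],[0.05,0,-0.17,0,1]]]}}

```text
time: 56.23
ee_pos: [0.4427, 0.1424, 0.2234]
orientation: [0.041, 0.999, 0.001, 0.0]
ft_force: [-0.5, -0.3, -0.2]
width: 0.0856
grip_force: 0.0
```

Run:
```python
from h import *
im,d,P=wcloud()
stand(P,im,.477,.14,.13)
for b in bottles(im,P):print(*b)
go(.477,.14,.124)
```

```text
captop 1540 0.1296 ((0.464966356754303, 0.13846369087696075), 0.01929316483438015) [0.4638 0.1387]
[259. 193.] 2467 [464.2 139.1] [55.2 55.7] 84.9 [ 88.6 102.8]
inc [-0.0561  0.0002  0.165 ] turn 0.0 rows 3 | pos [0.4434 0.1424 0.223 ] yaw 85.3 t 56.28 w 0.085 F [0.7 0.1 1.1] j7 1.3
```

{"op": "move_arm", "data": {"increments": [[[-0.036,-0.003,0,0,0.9],[-0.036,-0.003,0.05,0,0.9],[-0.036,-0.003,0.1,0,0.85],[-0.036,-0.003,0.14,0,0.8],[-0.036,-0.003,0.16,0,0.7],[-0.036,-0.003,0.165,0,0.6],[-0.036,-0.003,0.165,0,0.5],[-0.036,-0.003,0.165,0,0.4],[-0.036,-0.003,0.165,0,0.35],[-0.036,-0.003,0.165,0,0.35],[-0.036,-0.003,0.165,0,0.35],[-0.036,-0.003,0.165,0,0.35]]], "grip_force": 45}}

```text
time: 57.28
ee_pos: [0.4657, 0.1386, 0.1244]
orientation: [0.041, 0.999, 0.0, 0.0]
ft_force: [-0.5, 1.1, 5.9]
width: 0.0365
grip_force: 46.1
```

Run:
```python
from h import *
go(.5225,.3758,.24)
```

```text
inc [-0.0618  0.402  -0.1922] turn 0.0 rows 7 | pos [0.4657 0.1386 0.1244] yaw 85.3 t 57.28 w 0.0365 F [-0.5  1.1  5.9] j7 1.51
```

{"op": "move_arm", "data": {"increments": [[[0,0,-0.04,0,0.35],[0,0,-0.09,0,0.35],[0,0,-0.14,0,0.35],[0,0,-0.18,0,0.35],[-0.01,0.03,-0.192,0,0.35],[-0.02,0.08,-0.192,0,0.35],[-0.03,0.13,-0.192,0,0.35],[-0.035,0.18,-0.192,0,0.35],[-0.04,0.23,-0.192,0,0.35],[-0.045,0.28,-0.192,0,0.35],[-0.05,0.33,-0.192,0,0.35],[-0.06,0.37,-0.192,0,0.35],[-0.062,0.395,-0.192,0,0.35],[-0.062,0.402,-0.192,0,0.35],[-0.062,0.402,-0.192,0,0.35],[-0.062,0.402,-0.192,0,0.35]]]}}

```text
time: 58.62
ee_pos: [0.5224, 0.3747, 0.2389]
orientation: [0.042, 0.999, -0.0, -0.0]
ft_force: [0.2, -0.5, -3.8]
width: 0.0358
grip_force: 46.9
```

Run:
```python
from h import *
im,d,P=wcloud();print(pan(P)[:2])
env.read_camera("side")
go(.5225,.3758,.193)
```

```text
(array([0.52249065, 0.3758966 ]), np.float64(0.07383314227560961))
inc [0.0003 0.0023 0.077 ] turn 0.0 rows 2 | pos [0.5225 0.3744 0.2392] yaw 85.2 t 58.72 w 0.0368 F [ 0.7  0.4 -3.5] j7 1.12
```

{"op": "move_arm", "data": {"increments": [[[0,0.002,0.02,0,0.35],[0,0.002,0.04,0,0.35],[0,0.002,0.055,0,0.35],[0,0.002,0.063,0,0.35],[0,0.002,0.067,0,0.35],[0,0.002,0.07,0,0.35],[0,0.002,0.073,0,0.35],[0,0.002,0.075,0,0.35],[0,0.002,0.077,0,0.35],[0,0.002,0.077,0,0.35],[0,0.002,0.077,0,0.35]]]}}

```text
time: 59.63
ee_pos: [0.5227, 0.3767, 0.193]
orientation: [0.042, 0.999, 0.0, 0.0]
ft_force: [-1.5, -1.2, -0.5]
width: 0.0363
grip_force: 47.1
```

{"op": "move_arm", "data": {"increments": [[[0,0,0.001,0,0.4],[0,0,0.001,0,0.47],[0,0,0.001,0,0.55],[0,0,0.001,0,0.65],[0,0,0.001,0,0.75],[0,0,-0.02,0,0.8],[0,0,-0.06,0,0.8],[0,0,-0.1,0,0.8],[0,0,-0.1,0,0.8],[0,0,-0.1,0,0.8],[0,0,-0.1,0,0.8],[0,0,-0.1,0,0.8],[0,0,-0.1,0,0.8],[0,0,-0.1,0,0.8],[0,0,-0.1,0,0.8],[0,0,-0.1,0,0.8],[0,0,-0.1,0,0.8],[0,0,-0.1,0,0.8],[0,0,-0.1,0,0.8],[0,0,-0.1,0,0.8]]]}}

```text
time: 61.3
ee_pos: [0.5226, 0.3767, 0.2528]
orientation: [0.042, 0.999, -0.0, 0.0]
ft_force: [-0.6, 0.1, 0.1]
width: 0.0685
grip_force: 0.0
```

Run:
```python
from h import *
im,d,P=wcloud()
print(pan(P,.068)[:2]); stand(P,im,.5225,.376,.198)
for b in bottles(im,P):print(*b)
go(.5225,.376,.192)
```

```text
(array([0.52157795, 0.3761132 ]), np.float64(0.06781784425278348))
captop 2294 0.1977 ((0.5214033126831055, 0.3769325613975525), 0.019332367926836014) [0.5199 0.377 ]
[261. 179.] 3267 [520.6 377.3] [55.5 55.6] 85.4 [156.7 170.5]
[390. 359.] 61 [894.  585.5] [23.9  5. ] 88.9 [40.  58.2]
[378. 367.] 75 [893.7 560.6] [49.6  4.2] 88.7 [52.7 58.4]
inc [-0.     -0.0013  0.1013] turn 0.0 rows 2 | pos [0.5226 0.3768 0.2528] yaw 85.2 t 61.35 w 0.0684 F [-0.   0.5  0.3] j7 1.11
```

{"op": "move_arm", "data": {"increments": [[[0,-0.001,0.03,0,0.75],[0,-0.001,0.07,0,0.7],[0,-0.001,0.096,0,0.6],[0,-0.001,0.101,0,0.55],[0,-0.001,0.101,0,0.5],[0,-0.001,0.101,0,0.47],[0,-0.001,0.101,0,0.44],[0,-0.001,0.101,0,0.42],[0,-0.001,0.1,0,0.38],[0,-0.001,0.097,0,0.35],[0,-0.001,0.09,0,0.35],[0,-0.001,0.08,0,0.35],[0,-0.001,0.05,0,0.35],[0,-0.001,0,0,0.35],[0,-0.001,0,0,0.35]]], "grip_force": 40}}

```text
time: 62.6
ee_pos: [0.5242, 0.3765, 0.2581]
orientation: [0.042, 0.999, 0.002, 0.002]
ft_force: [1.6, 0.2, -2.4]
width: 0.0364
grip_force: 41.2
```

Run:
```python
from h import *
im,d,P=wcloud();print(pan(P)[:2])
go(.539,-.397,.25,81.5)
```

```text
(array([0.51773365, 0.3760068 ]), np.float64(0.07383862635093733))
inc [-0.1329 -1.2823  0.0065] turn 0.083 rows 19 | pos [0.5236 0.3763 0.2558] yaw 85.2 t 62.65 w 0.0362 F [ 0.5 -0.1 -3.9] j7 1.11
```

{"op": "move_arm", "data": {"increments": [[[-0.003,-0.03,0,0,0.35],[-0.008,-0.08,0,0,0.35],[-0.014,-0.13,0,0,0.35],[-0.02,-0.19,0,0,0.35],[-0.026,-0.25,0,0,0.35],[-0.032,-0.31,0,0,0.35],[-0.038,-0.37,0,0,0.35],[-0.044,-0.43,0,0,0.35],[-0.05,-0.49,0,0,0.35],[-0.056,-0.55,0,0,0.35],[-0.063,-0.61,0,0,0.35],[-0.07,-0.67,0,0.04,0.35],[-0.075,-0.72,0,0.083,0.35],[-0.08,-0.77,0,0.083,0.35],[-0.085,-0.82,0,0.083,0.35],[-0.09,-0.87,0,0.083,0.35],[-0.095,-0.92,0,0.083,0.35],[-0.1,-0.96,0,0.083,0.35],[-0.103,-0.99,0,0.083,0.35],[-0.103,-0.99,0,0.083,0.35]]]}}

```text
time: 64.32
ee_pos: [0.5335, -0.2251, 0.2526]
orientation: [0.076, 0.997, -0.001, -0.0]
ft_force: [0.4, -0.7, -3.6]
width: 0.0363
grip_force: 41.3
```

Run:
```python
from h import *
go(.539,-.397,.127,81.5)
```

```text
inc [-0.0529 -0.2814  0.2098] turn -0.006 rows 6 | pos [ 0.5335 -0.2251  0.2526] yaw 81.2 t 64.32 w 0.0363 F [ 0.4 -0.7 -3.6] j7 2.09
```

{"op": "move_arm", "data": {"increments": [[[-0.01,-0.06,0,0,0.35],[-0.02,-0.12,0,0,0.35],[-0.035,-0.18,0,0,0.35],[-0.046,-0.24,0,0,0.35],[-0.053,-0.278,0,0,0.35],[-0.053,-0.29,0.02,0,0.35],[-0.053,-0.29,0.06,0,0.35],[-0.053,-0.29,0.1,0,0.35],[-0.053,-0.29,0.14,0,0.35],[-0.053,-0.29,0.17,0,0.35],[-0.053,-0.29,0.19,0,0.35],[-0.053,-0.29,0.2,0,0.35],[-0.053,-0.29,0.206,0,0.35],[-0.053,-0.29,0.21,0,0.35],[-0.053,-0.29,0.212,0,0.35],[-0.053,-0.29,0.212,0,0.35]]]}}

```text
time: 65.65
ee_pos: [0.5414, -0.398, 0.1274]
orientation: [0.074, 0.997, -0.0, 0.001]
ft_force: [-1.3, 2.9, 4.7]
width: 0.0365
grip_force: 42.6
```

Contact at (0.541, −0.398). Release and retreat.

{"op": "move_arm", "data": {"increments": [[[0,0,0,0,0.4],[0,0,0,0,0.47],[0,0,0,0,0.55],[0,0,0,0,0.7],[0,0,0,0,0.8],[0,0,0,0,0.8],[0,0,-0.04,0,0.8],[0,0,-0.1,0,0.8],[0,0,-0.16,0,0.9],[0.02,0.05,-0.2,0,1],[0.05,0.1,-0.22,0,1],[0.08,0.16,-0.22,0,1],[0.11,0.22,-0.22,0,1],[0.14,0.28,-0.22,0,1],[0.15,0.34,-0.22,0,1],[0.15,0.4,-0.22,0,1],[0.15,0.46,-0.22,0,1],[0.15,0.5,-0.22,0,1],[0.15,0.5,-0.22,0,1]]]}}

```text
time: 67.23
ee_pos: [0.4967, -0.0825, 0.2575]
orientation: [0.071, 0.997, 0.001, -0.0]
ft_force: [0.4, 0.2, -0.1]
width: 0.0856
grip_force: 0.0
```

Run:
```python
from h import *
for n in("top","side"):
    s,ds,Ps=cloud(n)
    for b in bottles(s,Ps):print(*b)
    stand(Ps,s,.541,-.397,.132);stand(Ps,s,.467,-.376,.106,r=.04);stand(Ps,s,.39,-.372,.084,r=.03)
    if n=="top": t=s; np.savez("end",im=s,P=Ps)
    q=Ps.reshape(-1,3);k=q[(np.hypot(q[:,0]-.5225,q[:,1]-.376)<.05)];print("pan",np.nanmedian(k[:,2]))
save("end.png",cv2.convertScaleAbs(cv2.resize(t,(800,600)),alpha=1.5)); print(env.get_obs()["time"])
```

```text
[386. 206.] 255 [ 539.1 -396.8] [52.5 55.6] 80.9 [ 91.4 103.2]
[376. 232.] 151 [ 467.4 -377.1] [42.6 43.6] 81.3 [67.7 77.7]
[372. 260.] 82 [ 390.2 -371. ] [33.2 34.6] 80.3 [47.6 56.7]
captop 174 0.1313 ((0.5396618247032166, -0.39839133620262146), 0.019412502646446228) [ 0.5392 -0.3978]
captop 117 0.105 ((0.4659075438976288, -0.37905511260032654), 0.01679874211549759) [ 0.4657 -0.3795]
captop 85 0.0831 ((0.3889349102973938, -0.3735050559043884), 0.013981719501316547) [ 0.3898 -0.3731]
pan 0.07261067252417441
[271. 115.] 196 [ 542.2 -390.2] [54.3 54.9] 84.4 [ 90.2 105.5]
[316. 131.] 75 [ 393.6 -366.1] [35.7 33.3] 83.0 [47.9 59.5]
captop 72 0.1302 ((0.5410362482070923, -0.3943185806274414), 0.020431149750947952) [ 0.5406 -0.3923]
no cap 0
captop 38 0.0821 ((0.3909132778644562, -0.3678746521472931), 0.014399103820323944) [ 0.3918 -0.3668]
pan 0.07377864524255845
67.3333
```

View pics/end.png

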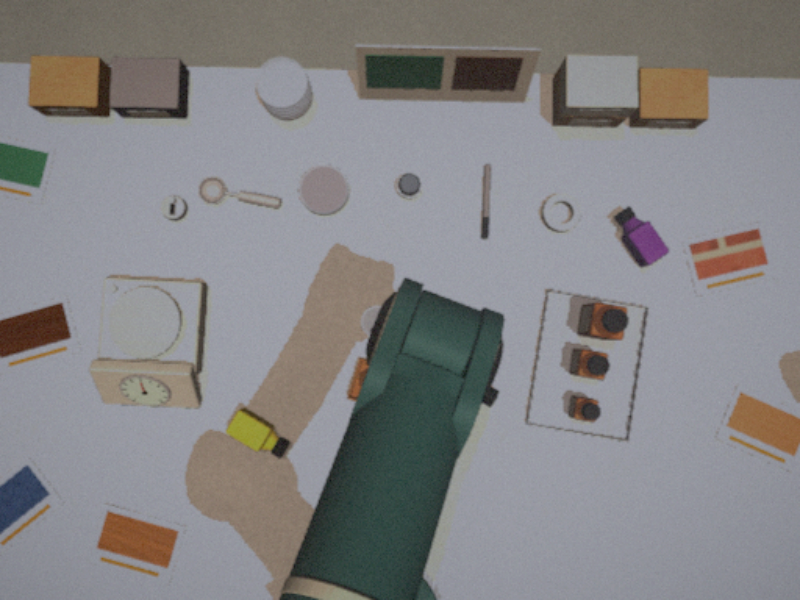

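Final top view: all three bottles stand upright in the tray ((608,320), (593,363), (586,408)). The pan is empty, and every bystander I can see is where it was; the arm hides the near dish, the case and most of the blue bottle. Handing in.

```bash
python3 -c "
from plant import env
print(env.sign_off())"
```

```text
the job is handed in; nothing more can be done
None
```

I checked the balance with the weight and put it back in its case, weighed the small, medium and large bottles in that order, left all three upright in the tray with the pan empty, and handed the job in at about 67 s.

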